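# Clamp a plaster model in the T-slot fixture

## Robot

A 6-joint arm with a two-finger parallel gripper is mounted at the origin on a cart in front of the work surface, level with it; the furniture and walls round the work are solid. World frame = base frame: x ahead of the robot, y to its left, z up, the work surface at z = 0. Lengths are in mm, angles in rad, forces in N, time in s.
With the tool pointing down it reaches from about 350 to 875 mm from the base axis. Payload 4.2 kg.
Tool frame: the origin (TCP) lies on the mounting face of the last link; the fingertips stand 173 mm ahead of it and the grasp point (between the pads) lies 155 mm ahead of it; z points along the fingers, y is the direction in which the jaws open and shut (so a half turn about z gives the same grasp; the last joint's range is limited). The gripper opens to 85 mm and grips with 20 to 120 N. Pads are 22 mm wide; open, the fingers measure 114 mm over their backs; the gripper's body (76 mm by 85 mm) begins 54 mm behind the grasp point. The pads swing forward as they close: fully open they stand 13 mm farther back than shut.
Start: joints at [-1.027, 0.385, 0.008, 0, -1.194, -0.259], TCP at [175.62, -599.798, 404.712] pointing down, gripper open.
Joint ranges: [-3.14, 3.14], [-1.21, 2.06], [-1.07, 1.41], [-3.16, 2.05], [-2.99, -0.16], [-3.1, 3.1]. Speed limits (rad/s): [2.79, 2.79, 3.14, 3.14, 3.14, 3.14].

## Interface

Orientations are given as a unit quaternion [x, y, z, w].
In Python, from bench import arm gives the robot as it stands.
- The arm moves only by the shell command python3 -m jog 'ROWS' [OPENING]. ROWS is JSON, a list that holds one entry, the list of rows, each a list of 4 numbers: the shift along the tool's x, y, z in mm, then the turn about the tool's z in degrees. In form: [[[x, y, z, spin], ...]]. A call has exactly 5 rows; each row is the pose to reach, as a shift and turn from the pose measured when the call began, along the tool's axes at that moment; what a row does not reach only later rows make up. A row lasts 1/8 s, in which the tool goes at most 62.5 mm and 10.7 degrees, less where a joint would pass 70% of its speed; a pose out of reach is approached as far as the arm can. A call with a gripper value outside its range is refused whole. OPENING is the finger opening in mm, from 0 to 85.4, set as the call begins (- or left out, the last holds). The fingers move at their own pace and stop on an object; the grip force is fixed at half the most. Time passes only in rows, so rows that repeat a pose let the fingers close, or fill a call up. It gives the time, the measured TCP pose, the force and the opening at its end, in the units of the state.
- arm.read_state(): the state, without advancing time (a new reading comes with each control period).
- arm.get_image(name): name is "scene" or "top" or "wrist"; returns (picture, depth): 420x560x3 uint8, blue, green, red; 420x560 float32, mm along the optical axis (not along the pixel's ray), 0 where there is no reading.
- arm.camera_params(name): a dict with "mtx" (3x3 intrinsics, pixels), "R" (3x3) and "t" (3): a world point X has camera coordinates R X + t. Camera axes: x right, y down, z forward; pixel columns grow to the right and rows downward; lengths in mm; the calibration is good to about 2 mm. A picture is of the moment at which its call begins: read the wrist's pose just before it. camera_params takes no time and is no camera call; for the wrist camera it gives the pose at the moment of the call.
- arm.job_done(): hands the job in, once; it reports no verdict.
The state is a dict: "clock": time; "joints": joint angles; "joint_vel": joint speeds; "joint_efforts": joint torques, N m; "position": TCP position; "ee_rot": TCP orientation; "contact_force": force on the tool from outside, world axes, zero at the start; "wrist_torque": the same for the moment, N m; "gripper_width": finger opening in mm.
Only numpy, scipy, OpenCV 4.12 (cv2) and the standard library are available. Lean on these libraries where they do the work, as an engineer would, in place of code of your own. Each camera call takes 0.05 s, during which the arm holds its last target.

## Task

Clamp the plaster model that lies on the T-slot plate: take the clamp stud from its stand, drop its head into the slot on the robot's side of the model and slide it along so that its collar pushes the model fully home against the cross fence. Press it home firmly but gently, with about 10 N felt in the hand and never more than 15 N on the model, then turn the stud a quarter turn so its head locks across under the slot, with the collar still up against the model, and let go. Leave the other things on the bench alone.

Things in the scene. Friction and masses are not known exactly. Their poses are not given: they have to be found in the camera images.
- fixture: Bare aluminium T-slot plate 220 (x) x 110 (y) x 22 (z) mm, fixed; origin: centre of its underside, z up. Slot along x at y = 0. Two guide bars, 8 mm high, at y = 33 to 40 mm either side, x = -50 to 106. A steel cross fence, 19 mm high, is clamped over them, its face looking to -x, 50 to 90 mm from the origin along +x: its place differs each time and is not measured. It does not yield.
- slot_end (a point): Middle of the slot mouth at the plate's -x end (the robot's side), on the plate top; axes as the fixture's. The slot starts here, runs the plate's whole 220 mm along +x and is open at both ends. Mouth 13 mm wide through lips 6 mm thick, over a channel 28 mm wide and 10 mm high.
- stud: Steel clamp stud, upright, 88 mm high, 0.12 kg; origin: centre of its foot, z up. From below: head 24 (x) x 9.5 (y) x 6.5 mm, neck 9 mm, white collar 24 mm across at z = 13.5 to 27.5 mm, shank 9 mm, wing grip. In the slot the collar rests on the plate top (origin at fixture z = 8.5 mm). The head enters only with its x along the slot, either way round, and turns freely. Head, neck, collar are slippery.
- wing (a point): Centre of the stud's dark wing grip, on its axis 75 mm above its foot. Wing 32 (x) x 10 (y) x 26 (z) mm, parallel to the head; axes as the stud's. Take it across its 10 mm thickness. A push at the wing tips the stud a little (about 1 mm of play at the head), and slot friction can take up to half of the push before it reaches the model.
- stand: Grey plastic block 56 x 50 x 20 mm, fixed; origin: centre of its underside. The stud stands in its pocket at the start (head 13.5 mm deep, x axes parallel, collar resting on the block's top); lift it straight up.
- model: Cream plaster arch model 59 (x) x 62 (y) x 31 mm, about 0.14 kg, loose on the plate between the guides (2 mm play each side). Origin: centre of its underside; z up. Its base, 16 mm high, reaches 30 mm from the origin along -x (tooth front, towards the robot) and +x (heel, towards the fence). It starts 15 to 75 mm short of the fence and slides on the plate with 1 to 3 N.
- spare_model: Bystander: cream arch model on a grey-blue base, 59 x 62 x 31 mm, on the bench top. Origin: centre of its underside.
- bur_block: Bystander: dark block with burs, 42 x 86 x 50 mm. Origin: centre of its underside.
- wax_tin_a: Bystander: round wax tin with red lid, 50 mm in diameter, 22 mm high. Origin: centre of its underside.
- bottle_a: Bystander: white bottle with green cap, 40 mm in diameter, 90 mm high. Origin: centre of its underside.
- bowl: Bystander: green mixing bowl, 68 mm in diameter, 36 mm high. Origin: centre of its underside.
- polish_wheel: Bystander: brown polishing wheel lying flat, 40 mm in diameter, 10 mm high. Origin: centre of its underside.

How it is judged:
By the outcome, as a careful person would: the job done as asked, in the order asked, and still so for the second after the job is handed in, with the robot touching nothing.
It also fails if it takes over 58 s, if anything falls off the work surface, if the arm or the gripper's body presses on something with over 40 N, if the wrist force passes 120 N, or if a joint passes its speed limit or range.

## Working session

There is one attempt and no reset: what is moved stays moved. The work goes in short steps, Python scripts to look and compute and a shell command to move; the robot and the scene stay as the last step left them, time stands still between calls to the robot, and variables do not carry over. Pictures are saved under pics/ and viewed, and the job is handed in when it is done.

```bash
ls; mkdir -p pics; python3 - <<'E'
from bench import arm
import cv2,numpy as np
s=arm.read_state();print(s)
for n in("scene","top"):
    im,d=arm.get_image(n);cv2.imwrite(f"pics/{n}0.png",im);np.savez(f"pics/{n}0.npz",im=im,d=d,**arm.camera_params(n))
    print(n,arm.camera_params(n))
E
```

```text
pics
{'clock': 0.0, 'joints': array([-1.02742563e+00,  3.85543528e-01,  6.64674034e-03, -4.80257530e-04,
       -1.19401352e+00, -2.58594934e-01]), 'joint_vel': array([-1.11845182e-04, -7.47924756e-05,  1.43417750e-03, -6.60808885e-04,
        7.31927425e-04, -8.56730328e-05]), 'joint_efforts': array([-8.30057361e-04, -3.92287874e+01,  1.88397700e+01,  4.18613791e+00,
       -4.67050209e-03,  6.64499368e-06]), 'position': array([ 175.56140229, -599.62366918,  403.64001532]), 'ee_rot': array([-1.41819457e-01,  9.89891951e-01,  1.06026350e-03, -2.07080758e-04]), 'contact_force': array([ 0.09623449, -0.01193872,  0.4220229 ]), 'wrist_torque': array([ 0.00221498,  0.01847244, -0.0296494 ]), 'gripper_width': 85.69911865391887}
scene {'mtx': array([[540.72556613,   0.        , 272.7221113 ],
       [  0.        , 540.72556613, 205.43459858],
       [  0.        ,   0.        ,   1.        ]]), 'R': array([[-7.23345330e-01, -6.90486136e-01,  6.55353526e-04],
       [-3.30467063e-01,  3.45359823e-01, -8.78361038e-01],
       [ 6.06269787e-01, -6.35574927e-01, -4.77997340e-01]]), 't': array([ 466.34930208,  202.07702533, 1082.38359903])}
top {'mtx': array([[448.86228758,   0.        , 276.6982575 ],
       [  0.        , 448.86228758, 211.0354804 ],
       [  0.        ,   0.        ,   1.        ]]), 'R': array([[ 0.00860855, -0.99993374, -0.00764304],
       [-0.99510086, -0.00781363, -0.09855565],
       [ 0.0984894 ,  0.00845402, -0.99510219]]), 't': array([ 127.25415524,  520.43173687, 1243.64730584])}
```

View pics/scene0.png

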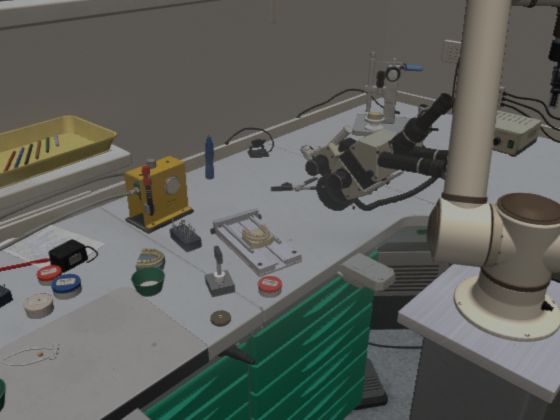

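View pics/top0.png

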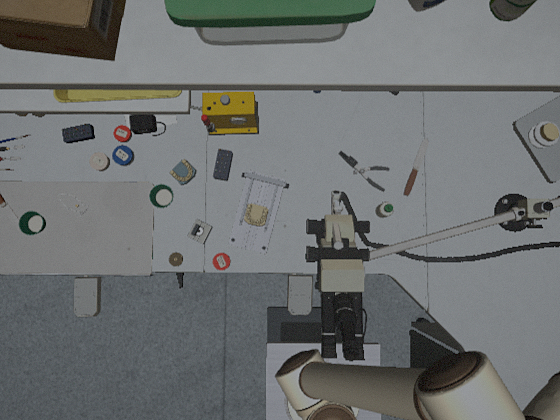

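The scene view shows the stand with the stud at about (220,275) and the plate with the model at (256,237). In the top view the stand is at (200,230) and the plate runs from (262,178) to (255,255). I'll zoom in.

```bash
python3 - <<'E'
import cv2,numpy as np
a=cv2.imread("pics/top0.png")[150:280,150:320];cv2.imwrite("pics/topz.png",cv2.resize(a,None,fx=4.5,fy=4.5,interpolation=cv2.INTER_CUBIC))
a=cv2.imread("pics/scene0.png")[195:335,120:320];cv2.imwrite("pics/scz.png",cv2.resize(a,None,fx=4,fy=4,interpolation=cv2.INTER_CUBIC))
E
```

```text
(no output)
```

View pics/topz.png

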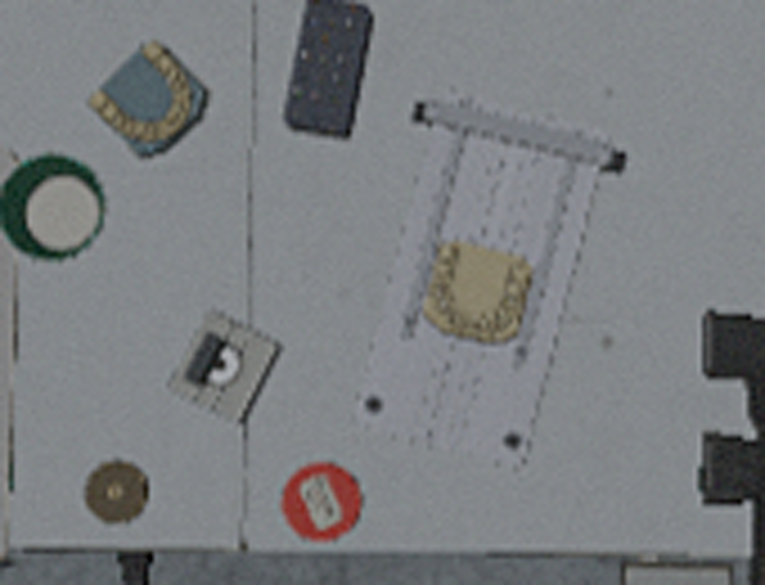

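View pics/scz.png

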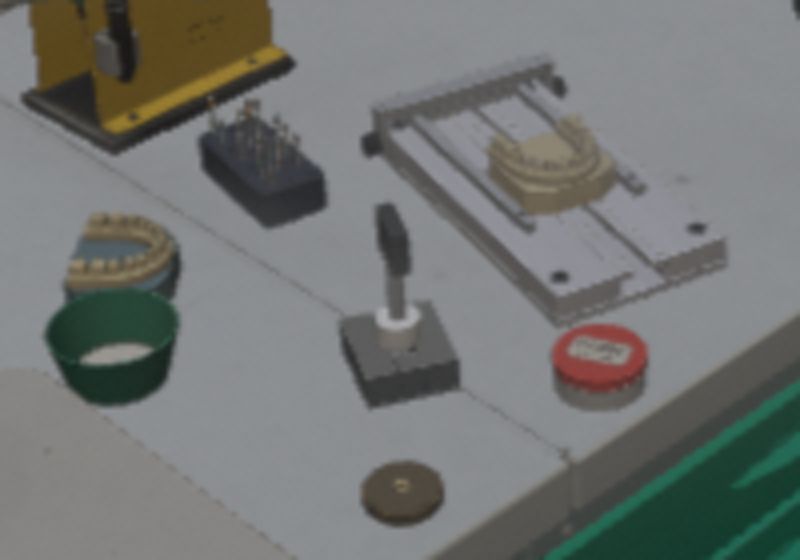

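```bash
cat > h.py <<'E'
import numpy as np,cv2
from bench import arm
def ray(P,uv,z):
    K,R,t=P["mtx"],P["R"],P["t"]
    d=R.T@np.linalg.inv(K)@np.array([uv[0],uv[1],1.]); c=-R.T@t
    return c+d*(z-c[2])/d[2]
def proj(P,X):
    p=P["R"]@np.asarray(X,float)+P["t"]; p=P["mtx"]@p; return p[:2]/p[2]
def tri(obs):
    A=np.zeros((3,3));b=np.zeros(3)
    for P,uv in obs:
        R,t=P["R"],P["t"];d=R.T@np.linalg.inv(P["mtx"])@np.array([uv[0],uv[1],1.]);d/=np.linalg.norm(d);c=-R.T@t
        M=np.eye(3)-np.outer(d,d);A+=M;b+=M@c
    return np.linalg.solve(A,b)
def grab(name,tag):
    P=arm.camera_params(name); P={k:np.array(v) for k,v in P.items()}
    im,d=arm.get_image(name); cv2.imwrite(f"pics/{tag}.png",im); np.savez(f"pics/{tag}.npz",im=im,d=d,**P); return im,d,P
def load(tag): 
    f=np.load(f"pics/{tag}.npz");return f["im"],f["d"],{k:f[k] for k in("mtx","R","t")}
def tool():
    from scipy.spatial.transform import Rotation as Ro
    s=arm.read_state();return s,s["position"],Ro.from_quat(s["ee_rot"]).as_matrix()
E
python3 - <<'E'
from h import *
np.set_printoptions(precision=1,suppress=True)
_,d,P=load("top0")
z=lambda u,v:(u/4.5+150,v/4.5+150)
for n,p,h in [("wing",(207,358),90),("wingends",(193,383),94),("",(218,336),94),("collar",(222,366),34),("st",(218,312),20),("st",(281,350),20),("st",(241,424),20),("st",(170,384),20),
 ("hole",(373,404),22),("hole",(512,440),22),("pl",(357,426),22),("pl",(521,469),22),("modL",(425,300),38),("modR",(532,280),38),("modF",(480,342),38),("fenL",(420,112),41),("fenR",(615,160),41)]:
    print(n,ray(P,z(*p),h))
_,_,S=load("scene0")
q=lambda u,v:(u/4+120,v/4+195)
print("wing tri",tri([(P,z(207,358)),(S,q(392,240))]))
W=arm.camera_params("wrist");s,p,R=tool();print(W, "cam in tool",R.T@(-W["R"].T@W["t"]-p)); print(R); print("camaxes in tool",R.T@W["R"].T)
E
```

```text
wing [461.5 346.7  90. ]
wingends [446.4 353.9  94. ]
 [474.4 339.8  94. ]
collar [459.7 347.8  34. ]
st [494.5 353.7  20. ]
st [470.8 313.4  20. ]
st [424.1 337.5  20. ]
st [448.9 382.8  20. ]
hole [437.3 254.5  22. ]
hole [415.5 167.1  22. ]
pl [423.4 264.3  22. ]
pl [397.5 161.2  22. ]
modL [501.6 221.6  38. ]
modR [514.7 155.2  38. ]
modF [475.7 187.   38. ]
fenL [619.6 226.4  41. ]
fenR [590.1 104.   41. ]
wing tri [463.2 350.   78. ]
{'mtx': array([[308.3,   0. , 281.2],
       [  0. , 308.3, 211.5],
       [  0. ,   0. ,   1. ]]), 'R': array([[-0.3,  1. ,  0. ],
       [ 0.9,  0.3,  0.3],
       [ 0.3,  0.1, -0.9]]), 't': array([625.2, -42.5, 380.3])} cam in tool [84.1 -1.  31.4]
[[-1.  -0.3 -0. ]
 [-0.3  1.   0. ]
 [ 0.   0.  -1. ]]
camaxes in tool [[ 0.  -0.9 -0.3]
 [ 1.   0.  -0. ]
 [ 0.  -0.3  0.9]]
```

```bash
python3 - <<'E'
from h import *
def cloud(tag):
    im,d,P=load(tag);v,u=np.mgrid[:420,:560];m=d>0
    c=np.linalg.inv(P["mtx"])@np.vstack([u[m],v[m],np.ones(m.sum())])*d[m]
    return (P["R"].T@(c-P["t"][:,None])).T
for tag in("top0","scene0"):
    X=cloud(tag)
    H=np.full((10,13),-9)
    for x,y,z in X:
        i=int((x+0)//100);j=int((y+800)//100)
        if 0<=i<10 and 0<=j<13: H[i,j]=max(H[i,j],z)
    print(tag,"rows x=0..900 cols y=-800..400 max z");print(H)
E
```

```text
top0 rows x=0..900 cols y=-800..400 max z
[[ -9   5   7   6  -9  -9   6 240 339 212  -9  -9  -9]
 [ -9   6   8   7   7 680 722 724 443 218  -9  -9  -9]
 [ -9   8  10   8   7 665 737 736 316  -9  -9  -9  -9]
 [ -9   9   8  21  22  23 125 280 269   6  26  29  16]
 [ -9  50 132 123 123 124 126 271 266  52  52  98  13]
 [ -9 118 178 142   7  16  92 195  23  52  55  13  40]
 [ -9  26  24   7 564 564 564 565 564 565 565 565 564]
 [ -9  81  82   8 565 635 565 701 704 703 704 679 683]
 [ -3  27  24   7 565 611 601 594  22 145 165 607   7]
 [ -9  -9  -9  -9  -9  -9  -9  -9  -9  -9  -9  -9  -9]]
scene0 rows x=0..900 cols y=-800..400 max z
[[ -9  -9   2  -9  -9  -9  -9 358 354 213  -9  -9  -9]
 [  3 337 455   3  -9  -9  -9 559 459 220  -9  -9  -9]
 [ 88 335 506 505   0  -9  -9 555 370  -4  -9  -9  -9]
 [ 88   4 491  17  20  19   3 278 268  14  24  25  13]
 [  0   3 115   4   4  19  43 274 270  53  51  96  13]
 [  5   4 173   2   1  -9   0 195 167  53  53  12  38]
 [207  23  -9  -9  -9   1  12  23   2 533 543 553 562]
 [250 266  77   2   1   3   4   3   4 144 164 264 264]
 [ 23 267  23   4   3  54  55   6 131 143 164 263 247]
 [417 426 436 446 456 466 472 473 473 473 473 473 473]]
```

```bash
cat >> h.py <<'E'
def to(x,y,z,yaw):
    s,p,R=tool(); d=R.T@(np.array([x,y,z])-p); y0=np.degrees(np.arctan2(R[1,0],R[0,0])); sp=-((yaw-y0+180)%360-180)
    print("clock %.2f pos %s yaw %.2f | shift %s spin %.2f"%(s["clock"],np.round(p,1),y0,np.round(d,1),sp))
    print("F",np.round(s["contact_force"],1),"w %.1f"%s["gripper_width"],"tilt",np.round(R[2],4))
E
python3 -c "
from h import *
to(330,-350,520,-120)"
```

```text
clock 0.10 pos [ 175.6 -599.6  403.7] yaw -163.69 | shift [-218.3  196.5 -115.9] spin -43.69
F [ 0.4 -0.2  0.1] w 85.3 tilt [ 1.e-04  2.e-03 -1.e+00]
```

```bash
python3 -m jog '[[[-40,36,-25,-9],[-85,76,-55,-18],[-130,117,-80,-27],[-175,157,-100,-35],[-218,196,-116,-44]]]'; python3 -c "
from h import *
to(430,-60,520,-75)"
```

```text
clock: 0.72
position: [327.0, -354.3, 518.8]
ee_rot: [-0.504, 0.864, 0.001, 0.0]
contact_force: [1.2, -0.4, 0.6]
gripper_width: 85.7
clock 0.72 pos [ 327.  -354.3  518.8] yaw -119.42 | shift [-306.9   54.8   -0.6] spin -44.42
F [ 1.2 -0.4  0.6] w 85.7 tilt [-0.0015  0.0011 -1.    ]
```

```bash
python3 -m jog '[[[-61,12,0,-9],[-122,24,0,-18],[-183,36,0,-27],[-244,46,0,-36],[-305,55,0,-44]]]'; python3 -c "
from h import *
to(440,230,480,-30)"
```

```text
clock: 1.35
position: [428.8, -59.5, 519.4]
ee_rot: [0.793, -0.61, -0.001, -0.001]
contact_force: [0.4, -1.0, -0.5]
gripper_width: 85.3
clock 1.35 pos [428.8 -59.5 519.4] yaw -75.13 | shift [-276.9  -85.1   40. ] spin -45.13
F [ 0.4 -1.  -0.5] w 85.3 tilt [-2.e-03 -6.e-04 -1.e+00]
```

```bash
python3 -m jog '[[[-56,-17,0,-9],[-112,-34,0,-18],[-168,-51,0,-27],[-222,-68,20,-36],[-277,-85,40,-45]]]'; python3 -c "
from h import *
to(440,260,400,-22)"
```

```text
clock: 1.98
position: [439.3, 231.9, 479.4]
ee_rot: [0.966, -0.257, -0.0, -0.001]
contact_force: [1.0, 0.8, 0.2]
gripper_width: 85.7
clock 1.98 pos [439.3 231.9 479.4] yaw -29.81 | shift [-13.3 -24.6  79.5] spin -7.81
F [1.  0.8 0.2] w 85.7 tilt [-0.001  -0.0023 -1.    ]
```

```bash
python3 -m jog '[[[5,-5,16,-2],[10,-12,40,-4],[15,-18,60,-6],[0,-24,78,-7],[0,-24,78,-7]]]' >/dev/null; python3 -c "
from h import *
to(440,260,400,-22)
grab('wrist','w1')"
```

```text
clock 2.60 pos [450.7 253.  399.8] yaw -22.76 | shift [-12.6  -2.3  -0.2] spin -0.76
F [0.2 1.5 0.7] w 85.5 tilt [-0.0026  0.0015 -1.    ]
```

View pics/w1.png

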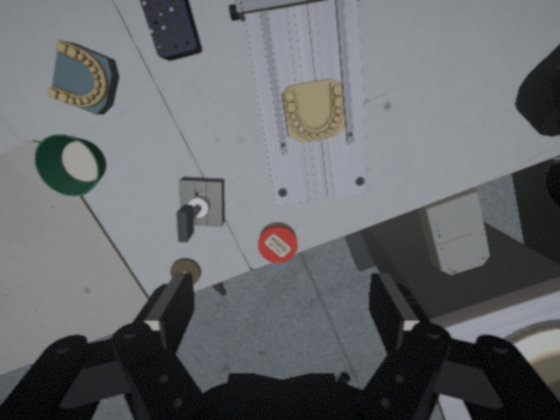

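The wrist view shows the stand at (202,203), the wing at (187,222), the plate from (245,20) to (370,200) with holes at (283,192) and (360,182), and the model at (315,110). I'll measure from enlarged crops.

```bash
python3 - <<'E'
import cv2
a=cv2.imread("pics/w1.png")
c=a[165:255,160:260];cv2.imwrite("pics/w1s.png",cv2.resize(c,None,fx=6,fy=6,interpolation=cv2.INTER_CUBIC))
c=a[0:215,225:385];cv2.imwrite("pics/w1f.png",cv2.resize(cv2.convertScaleAbs(c,alpha=1.5,beta=-60),None,fx=2.75,fy=2.75,interpolation=cv2.INTER_CUBIC))
E
```

```text
(no output)
```

View pics/w1s.png

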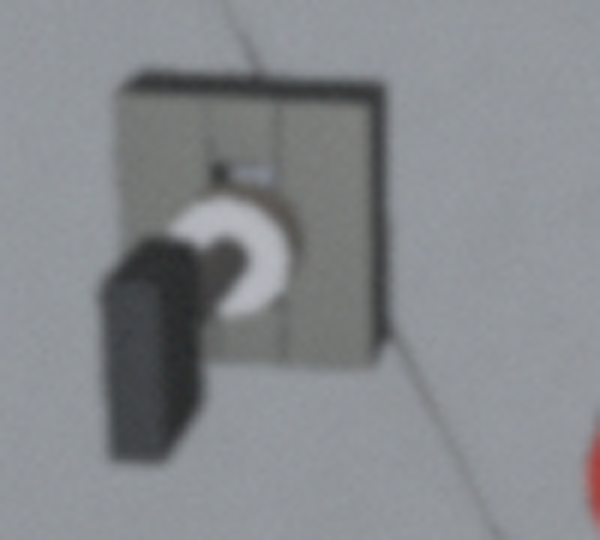

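View pics/w1f.png

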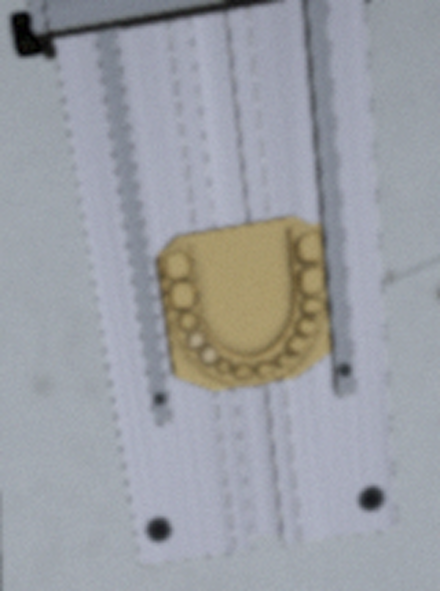

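```bash
python3 - <<'E'
from h import *
np.set_printoptions(precision=1,suppress=True)
_,d,P=load("w1")
q=lambda p:(p[0]/6+160-.4,p[1]/6+165-.4)
f=lambda p:(p[0]/2.75+225-.3,p[1]/2.75-.3)
c=[ray(P,q(p),20)[:2] for p in[(118,92),(370,100),(367,365)]]
print("stand",c,"sides",np.linalg.norm(c[0]-c[1]),np.linalg.norm(c[1]-c[2]),"centre",(c[0]+c[2])/2, "yaw",[np.degrees(np.arctan2(*v[::-1])) for v in(c[1]-c[2],c[0]-c[1])])
w=[ray(P,q(p),94.5)[:2] for p in[(107,283),(155,283),(160,460),(112,460)]]
print("wing",np.mean(w,0),[np.linalg.norm(w[i]-w[i-1]) for i in range(4)],[np.degrees(np.arctan2(*(a-b)[::-1])) for a,b in((w[0],w[3]),(w[1],w[2]))])
print("collar",ray(P,q((230,256)),34))
h=[ray(P,f(p),22)[:2] for p in[(158,529),(371,498)]];print("holes",h,np.linalg.norm(h[0]-h[1]))
e=[ray(P,f(p),22)[:2] for p in[(140,565),(397,523)]];print("ends",e,np.linalg.norm(e[0]-e[1]),np.mean(e,0),np.degrees(np.arctan2(*(e[0]-e[1])[::-1]))-90)
for n,p,z in[("slotL near",(235,550),22),("slotR near",(291,540),22),("slotR far",(231,10),22),("slotR mid",(248,220),22),("slotL mid",(206,100),22),
 ("gbarL",(172,420),30),("gbarR",(355,390),30),("model heel L",(185,233),38),("heelR",(292,217),38),("frontmid",(228,388),24),("fenceL",(48,36),41),("fenceR",(290,2),41)]: print(n,ray(P,f(p),z))
# depth check
for n,p in[("plate",(190,480)),("fence",(150,5)),("stand",None)]:
    u,v=map(int,f(p)) if p else map(int,q((330,200)))
    dd=np.median(d[v-1:v+2,u-1:u+2]);Y=P["R"].T@(np.linalg.inv(P["mtx"])@np.array([u,v,1.])*dd-P["t"]);print(n,Y)
E
```

```text
stand [array([498.2, 359.3]), array([478.1, 315.3]), array([429.1, 340.3])] sides 48.37728829667518 55.02163810773778 centre [463.7 349.8] yaw [np.float64(-26.988823898246977), np.float64(65.40006585038832)]
wing [463.5 349.3] [np.float64(30.442120549474602), np.float64(7.512474557609426), np.float64(30.42261748298333), np.float64(7.76977315684225)] [np.float64(-27.486748903436716), np.float64(-27.00371680998077)]
collar [463.2 349.5  34. ]
holes [array([439.5, 255.2]), array([417.5, 168. ])] 89.9680122673043
ends [array([427.7, 268.5]), array([402.9, 161.2])] 110.12195763991166 [415.3 214.8] -13.003872301912622
slotL near [418.3 228.5  22. ]
slotR near [413.2 205.   22. ]
slotR far [603.3 159.1  22. ]
slotR mid [537.6 177.5  22. ]
slotL mid [580.8 177.4  22. ]
gbarL [480.7 232.   30. ]
gbarR [463.8 161.5  30. ]
model heel L [541.9 202.   38. ]
heelR [532.  164.6  38. ]
frontmid [482.9 206.9  24. ]
fenceL [615.9 221.4  41. ]
fenceR [593.8 143.6  41. ]
plate [454.2 235.6  21. ]
fence [611.6 186.5  40. ]
stand [464.2 331.9  19.1]
```

```bash
python3 -c "
from h import *
to(463.5,349.5,300,-27)"
```

```text
clock 2.65 pos [451.2 252.9 401.2] yaw -22.77 | shift [-25.9 -93.7 101.3] spin 4.23
F [ 0.7 -0.3 -0.4] w 85.7 tilt [-1.e-03 -8.e-04 -1.e+00]
```

```bash
python3 -m jog '[[[-8,-30,20,1],[-17,-60,45,3],[-26,-94,75,4.2],[-26,-94,101,4.2],[-26,-94,101,4.2]]]' ; python3 -c "
from h import *
to(463.5,349.5,238,-27)
grab('wrist','w2')"
```

```text
clock: 3.28
position: [463.5, 349.5, 299.0]
ee_rot: [0.972, -0.233, -0.001, 0.001]
contact_force: [0.2, -0.6, 0.9]
gripper_width: 85.4
clock 3.27 pos [463.5 349.5 299. ] yaw -26.98 | shift [ 0.1 -0.1 61. ] spin 0.02
F [ 0.2 -0.6  0.9] w 85.4 tilt [-0.0018  0.003  -1.    ]
```

View pics/w2.png

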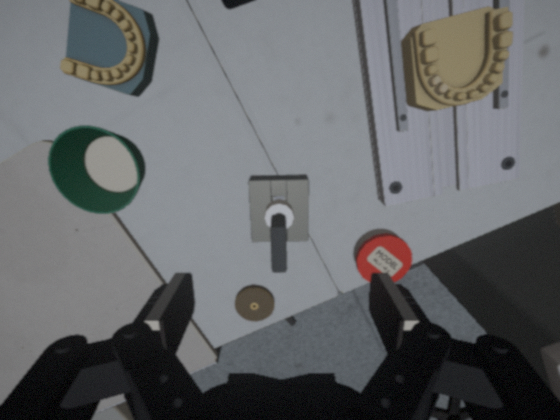

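The wing at (279,245) is upright in the picture and centred between the fingers. I'll check it numerically and keep a precise plate measurement from this closer view.

```bash
python3 - <<'E'
from h import *
np.set_printoptions(precision=1,suppress=True)
im,d,P=load("w2")
m=(d>0)&(im.max(2)<75); m[:200]=0;m[285:]=0;m[:,:255]=0;m[:,300:]=0
v,u=np.where(m);print("dark bbox",u.min(),u.max(),v.min(),v.max())
g=cv2.cvtColor(im,6)
print(g[255,262:298]); print(g[205:280,279])
E
python3 - <<'E'
import cv2
a=cv2.imread("pics/w2.png")[0:215,345:545]
cv2.imwrite("pics/w2f.png",cv2.resize(cv2.convertScaleAbs(a,alpha=1.5,beta=-60),None,fx=2.75,fy=2.75,interpolation=cv2.INTER_CUBIC))
E
```

```text
dark bbox 271 286 214 270
[143 140 141 143 142 142 142 136 120  93  71  66  65  65  64  62  67  64
  67  66  63  65  63  72  92 121 138 143 143 144 143 143 145 141 142 144]
[170 176 173 175 173 171 165 142 101  62  48  44  47  47  47  50  44  47
  48  47  47  50  58  63  67  66  63  66  67  66  65  67  66  63  65  65
  64  66  65  67  64  64  66  62  62  65  66  64  66  65  64  62  65  66
  66  63  65  65  67  65  64  63  64  64  65  66  77 101 129 140 145 147
 144 146 144]
```

View pics/w2f.png

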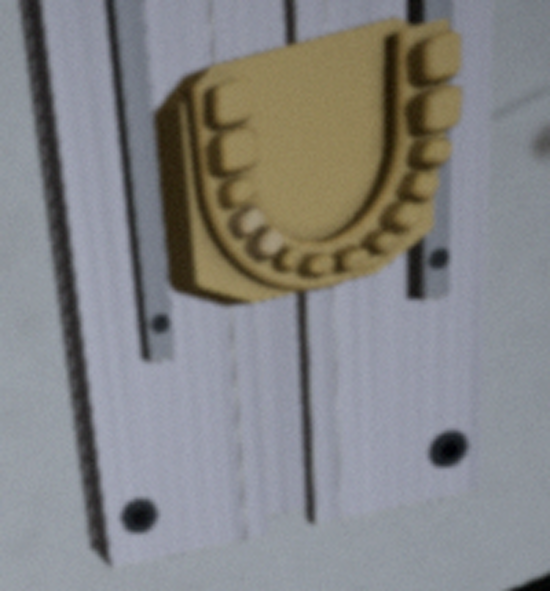

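```bash
python3 - <<'E'
from h import *
np.set_printoptions(precision=1,suppress=True,linewidth=160)
im,d,P=load("w2")
w=[ray(P,p,94.5)[:2] for p in[(271,228),(286.5,228),(286.5,271.5),(271,271.5)]]
print("wing",np.mean(w,0),[np.linalg.norm(w[i]-w[i-1]) for i in range(4)])
for tag,rows in(("w2",(130,150,165)),("w1",(160,180,190))):
  im,d,P=load(tag);v,u=np.mgrid[:420,:560]
  X=np.einsum('ij,jhw->ihw',P["R"].T,np.einsum('ij,jhw->ihw',np.linalg.inv(P["mtx"]),np.stack([u,v,np.ones_like(u)])*d)-P["t"][:,None,None])
  a=np.radians(-14.1);ex=np.array([np.cos(a),np.sin(a)]);ey=np.array([-ex[1],ex[0]])
  dx=X[0]-428.5;dy=X[1]-211.6;fx=dx*ex[0]+dy*ex[1];fy=dx*ey[0]+dy*ey[1]
  m=(fx>-10)&(fx<30)&(abs(fy)<24)&(d>0);b=np.round(fy[m]).astype(int)
  print(tag,[(k,round(float(np.median(X[2][m][b==k])),1),int(np.median(cv2.cvtColor(im,6)[m][b==k]))) for k in range(-24,25)if(b==k).any()])
E
```

```text
wing [463.3 350. ] [np.float64(29.825947219527325), np.float64(9.370115052791922), np.float64(29.828881935285516), np.float64(9.859498338332122)]
w2 [(-24, 21.2, 144), (-23, 21.0, 145), (-22, 21.2, 146), (-21, 21.2, 145), (-20, 21.2, 144), (-19, 21.3, 144), (-18, 21.1, 145), (-17, 21.3, 146), (-16, 21.3, 146), (-15, 21.2, 144), (-14, 21.0, 139), (-13, 21.0, 136), (-12, 20.6, 137), (-11, 20.2, 139), (-10, 19.5, 141), (-9, 20.1, 142), (-8, 20.1, 140), (-7, 18.1, 109), (-6, 5.2, 138), (-5, 5.2, 139), (-4, 5.1, 141), (-3, 5.1, 143), (-2, 5.2, 143), (-1, 5.5, 143), (6, 20.8, 141), (7, 21.1, 141), (8, 21.2, 139), (9, 21.2, 140), (10, 21.2, 143), (11, 21.3, 144), (12, 21.1, 145), (13, 21.0, 143), (14, 21.1, 138), (15, 21.2, 138), (16, 21.1, 139), (17, 21.1, 140), (18, 21.2, 143), (19, 21.3, 145), (20, 21.3, 145), (21, 21.2, 145), (22, 21.2, 145), (23, 21.2, 147), (24, 21.1, 147)]
w1 [(-24, 298.7, 11), (-23, 297.7, 12), (-22, 298.5, 11), (-21, 297.2, 11), (-20, 296.3, 13), (-19, 295.7, 12), (-18, 295.2, 11), (-17, 299.0, 11), (-16, 298.2, 11), (-15, 293.4, 16), (-14, 292.6, 34), (-13, 292.0, 35), (-12, 288.0, 34), (-11, 288.0, 32), (-10, 288.1, 29), (-9, 287.1, 30), (-8, 287.3, 35), (-7, 289.0, 34), (-6, 286.3, 33), (-5, 280.9, 34), (-4, 278.9, 56), (-3, 276.8, 56), (-2, 277.1, 54), (-1, 276.8, 36), (0, 276.5, 21), (1, 267.9, 20), (2, 265.7, 19), (3, 264.3, 18), (4, 289.7, 21), (5, 304.8, 15), (6, 306.2, 16), (7, 305.1, 15), (8, 305.2, 15), (9, 305.3, 15), (10, 306.2, 15), (11, 305.9, 16), (12, 308.2, 14), (13, 309.1, 13), (14, 309.1, 13), (15, 309.8, 14), (16, 310.9, 14), (17, 310.7, 16), (18, 311.3, 16), (19, 311.7, 14), (20, 311.9, 13), (21, 312.6, 13), (22, 312.7, 13), (23, 312.9, 13), (24, 312.2, 13)]
```

```bash
python3 -m jog '[[[0,0,20,0],[0,0,40,0],[0,0,56,0],[0,0,61,0],[0,0,61,0]]]'; python3 -m jog '[[[0,0,0,0],[0,0,0,0],[0,0,0,0],[0,0,0,0],[0,0,0,0]]]' 0; python3 -c "
from h import *
to(463.5,349.5,330,-27)"
```

```text
clock: 3.95
position: [464.2, 349.8, 240.2]
ee_rot: [0.972, -0.233, 0.0, -0.001]
contact_force: [1.1, 0.8, -0.0]
gripper_width: 85.3
clock: 4.58
position: [464.3, 349.9, 240.4]
ee_rot: [0.972, -0.233, 0.0, -0.001]
contact_force: [0.2, 0.0, 0.6]
gripper_width: 8.9
clock 4.58 pos [464.3 349.9 240.4] yaw -26.96 | shift [ -0.5   0.6 -89.6] spin 0.04
F [0.2 0.  0.6] w 8.9 tilt [ 0.     -0.0014 -1.    ]
```

```bash
python3 -m jog '[[[0,0,-4,0],[0,0,-12,0],[0,0,-30,0],[0,0,-55,0],[0,0,-80,0]]]'; python3 -c "
from h import *
s,p,R=tool();print(s['contact_force'],s['gripper_width'])
a=np.radians(-14.1);ex=np.array([np.cos(a),np.sin(a)]);ey=np.array([-ex[1],ex[0]])
t=np.array([415.3,214.8])+22*ex-0.3*ey;print(t)
to(t[0],t[1],310,-14.1)"
```

```text
clock: 5.2
position: [464.1, 349.7, 321.5]
ee_rot: [0.972, -0.233, 0.0, -0.001]
contact_force: [-1.4, 0.6, -2.2]
gripper_width: 9.1
[-1.35154549  0.59793712 -2.24581058] 9.085736174628105
[436.56409983 209.14950814]
clock 5.20 pos [464.1 349.7 321.5] yaw -26.96 | shift [ 39.2 137.8  11.3] spin -12.86
F [-1.4  0.6 -2.2] w 9.1 tilt [-1.0e-04 -1.2e-03 -1.0e+00]
```

```bash
python3 -m jog '[[[9,32,0,-3],[20,70,0,-6],[31,108,0,-10],[39,137.8,6,-12.9],[39.2,137.8,11,-12.9]]]'; python3 -m jog '[[[0,0,0,0],[0,0,0,0],[0,0,0,0],[0,0,0,0],[0,0,0,0]]]'; python3 -c "
from h import *
to(436.6,209.1,250,-14.1)
grab('wrist','w3')"
```

```text
clock: 5.82
position: [435.9, 207.3, 310.7]
ee_rot: [0.992, -0.123, 0.0, -0.001]
contact_force: [0.9, 0.7, -1.2]
gripper_width: 8.7
clock: 6.45
position: [435.9, 207.5, 310.7]
ee_rot: [0.992, -0.123, 0.0, -0.001]
contact_force: [-0.3, 0.2, -1.2]
gripper_width: 9.2
clock 6.45 pos [435.9 207.5 310.7] yaw -14.17 | shift [ 0.3 -1.7 60.7] spin -0.07
F [-0.3  0.2 -1.2] w 9.2 tilt [-1.0e-04 -1.2e-03 -1.0e+00]
```

View pics/w3.png

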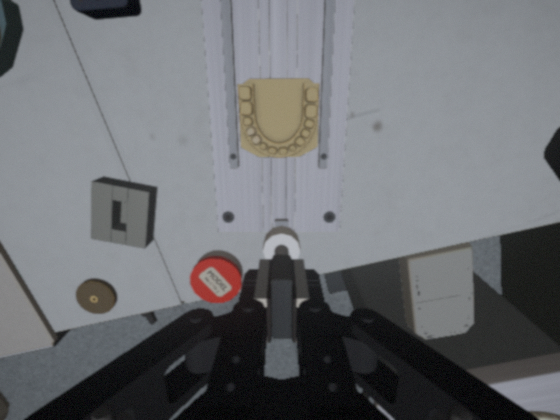

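The wrist view shows the stud's head tip at (282,221), its collar at (281,245), and the plate upright in the picture with holes at (228,216) and (329,216). Next I'll measure the slot and stud offsets.

```bash
python3 - <<'E'
from h import *
np.set_printoptions(precision=1,suppress=True,linewidth=160)
im,d,P=load("w3");g=cv2.cvtColor(im,6)
def hole(u0,v0):
    s=g[v0-9:v0+10,u0-9:u0+10].astype(float);w=np.clip(110-s,0,None);v,u=np.mgrid[-9:10,-9:10];return u0+(w*u).sum()/w.sum(),v0+(w*v).sum()/w.sum()
hs=[ray(P,hole(*p),22)[:2] for p in((228,216),(329,216))];mid=np.mean(hs,0);e=hs[0]-hs[1];e/=np.linalg.norm(e)
print("holes",hs,mid,np.linalg.norm(hs[0]-hs[1]),"yaw",np.degrees(np.arctan2(*e[::-1]))-90)
ey=e;ex=np.array([ey[1],-ey[0]])
v,u=np.mgrid[:420,:560]
X=np.einsum('ij,jhw->ihw',P["R"].T,np.einsum('ij,jhw->ihw',np.linalg.inv(P["mtx"]),np.stack([u,v,np.ones_like(u)])*d)-P["t"][:,None,None])
fx=(X[0]-mid[0])*ex[0]+(X[1]-mid[1])*ex[1];fy=(X[0]-mid[0])*ey[0]+(X[1]-mid[1])*ey[1]
for lo,hi in((5,25),(25,40)):
  m=(fx>lo)&(fx<hi)&(abs(fy)<12)&(d>0)&(v<225);b=np.round(fy[m]*2).astype(int)
  print([(k/2,round(float(np.median(X[2][m][b==k])),1)) for k in range(-18,19)if(b==k).any()])
for r in(190,200,):print(r,[(c,int(g[r,c])) for c in range(264,296)])
for r in(240,245,250):print(r,[(c,int(g[r,c])) for c in range(258,306)])
s,p,R=tool();print("tcp in fixture", (p[:2]-mid)@ex,(p[:2]-mid)@ey)
# model front, depth profile along fx
m=(abs(fy)<6)&(fx>20)&(fx<140)&(d>0);b=np.round(fx[m]).astype(int)
print([(k,round(float(np.median(X[2][m][b==k])))) for k in range(20,140)if(b==k).any()])
a=im[150:270,220:340];cv2.imwrite("pics/w3z.png",cv2.resize(a,None,fx=5,fy=5,interpolation=cv2.INTER_CUBIC))
E
```

```text
holes [array([439.1, 255. ]), array([417.3, 168. ])] [428.2 211.5] 89.74631973583539 yaw -14.098592762540775
[(-8.5, 21.3), (-7.5, 21.3), (-7.0, 5.3), (-6.5, 82.8), (-6.0, 6.0), (-5.0, 5.1), (-4.5, 81.4), (-4.0, 5.8), (-3.0, 5.3), (-2.5, 6.0), (-2.0, 82.1), (-1.5, 5.1), (-1.0, 82.1), (-0.5, 5.4), (0.5, 6.0), (1.0, 82.1), (1.5, 5.5), (2.0, 5.8), (2.5, 5.1), (3.0, 5.3), (3.5, 5.3), (4.0, 4.9), (5.0, 4.9), (6.0, 5.5), (6.5, 20.7), (7.0, 21.0), (7.5, 21.4), (8.0, 21.4), (8.5, 20.0), (9.0, 21.2)]
[(-9.0, 21.3), (-8.5, 21.2), (-7.5, 21.0), (-7.0, 5.3), (-6.0, 5.3), (-5.0, 5.2), (-4.0, 5.3), (-3.0, 5.5), (-2.5, 5.1), (-1.5, 5.3), (-0.5, 5.3), (0.5, 5.3), (1.5, 4.7), (2.0, 5.2), (3.0, 5.0), (4.0, 5.2), (5.0, 5.4), (5.5, 6.2), (6.0, 5.4), (6.5, 18.1), (7.0, 20.9), (8.0, 21.2), (8.5, 21.7), (9.0, 21.0)]
190 [(264, 153), (265, 155), (266, 156), (267, 152), (268, 152), (269, 147), (270, 144), (271, 144), (272, 151), (273, 153), (274, 151), (275, 150), (276, 153), (277, 154), (278, 157), (279, 159), (280, 156), (281, 154), (282, 152), (283, 152), (284, 146), (285, 136), (286, 136), (287, 146), (2
[... 2707 characters left out ...]
0, 37), (71, 38), (72, 37), (73, 37), (74, 37), (75, 37), (76, 37), (77, 37), (78, 37), (79, 37), (80, 38), (81, 37), (82, 38), (83, 38), (84, 37), (85, 38), (86, 37), (87, 38), (88, 37), (89, 38), (90, 37), (91, 38), (92, 37), (93, 37), (94, 37), (95, 37), (96, 37), (97, 37), (98, 38), (99, 37), (100, 37), (101, 37), (102, 38), (103, 37), (104, 37), (105, 37), (106, 37), (107, 37), (108, 37), (109, 37), (110, 37), (111, 37), (112, 36), (114, 6), (115, 5), (116, 5), (117, 6), (118, 5), (119, 5), (120, 6), (121, 5), (122, 6), (123, 6), (124, 5), (125, 6), (126, 5), (127, 6), (128, 6), (129, 5), (130, 5), (131, 5), (132, 5), (133, 5), (134, 5), (135, 5), (136, 6), (137, 5), (138, 6), (139, 5)]
```

View pics/w3z.png

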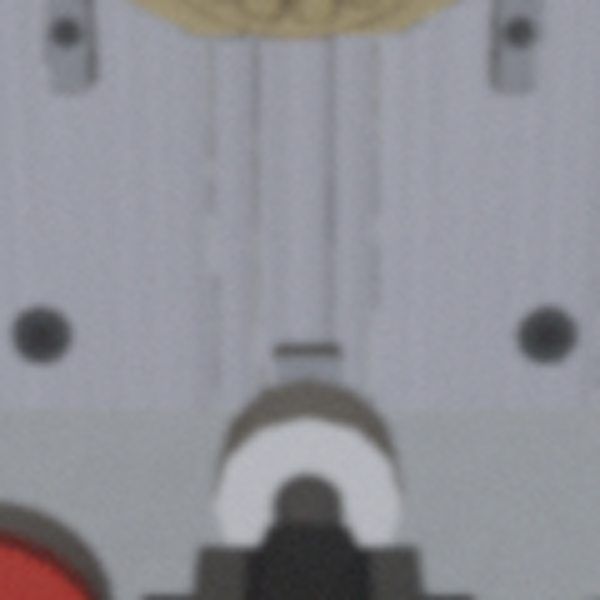

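```bash
python3 - <<'E'
from h import *
im,d,P=load("w3");mid=np.array([428.2,211.5]);a=np.radians(-14.1);ex=np.array([np.cos(a),np.sin(a)]);ey=np.array([-ex[1],ex[0]])
for n,uv,z in(("collar",(281.2,247),104.3),("headtip",(281.5,220.5),83.3),("headtip L",(275,220.5),83.3),("headtip R",(288,220.5),83.3),("slotc",(278.4,200),22),("slotc",(278.5,185),22)):
    r=ray(P,uv,z)[:2]-mid;print(n,r@ex,r@ey)
E
```

```text
collar 9.629060582136121 -2.6367652804833304
headtip 19.40320157605969 -2.8134272987224525
headtip L 19.40264499654205 1.5983878214613765
headtip R 19.40375811477918 -7.224919026372367
slotc 15.402872941906715 -0.07809494628826487
slotc 28.820677234966535 -0.20922278674775083
```

```bash
python3 -m jog '[[[0,-2.1,10,0],[0,-2.1,20,0],[0,-2.1,30,0],[0,-2.1,40,0],[0,-2.1,40,0]]]'; python3 - <<'E'
from h import *
im,d,P=grab('wrist','w4')
a=im[140:280,210:350];cv2.imwrite("pics/w4z.png",cv2.resize(a,None,fx=4,fy=4,interpolation=cv2.INTER_CUBIC))
s,p,R=tool();mid=np.array([428.2,211.5]);a=np.radians(-14.1);ex=np.array([np.cos(a),np.sin(a)]);ey=np.array([-ex[1],ex[0]])
print(p,(p[:2]-mid)@ex,(p[:2]-mid)@ey,np.degrees(np.arctan2(R[1,0],R[0,0])))
E
```

```text
clock: 7.12
position: [436.2, 209.3, 269.6]
ee_rot: [0.992, -0.123, -0.001, 0.0]
contact_force: [-0.2, -0.6, -2.0]
gripper_width: 8.8
[436.4084081  209.45607237 270.20695565] 8.45903675795961 0.017343230076321353 -14.170460330901957
```

View pics/w4z.png

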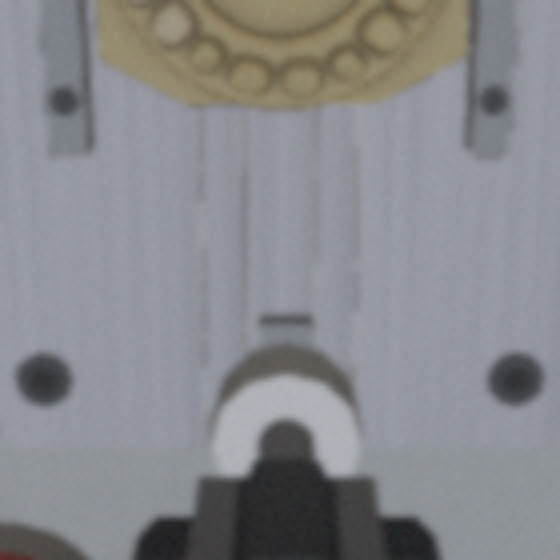

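Compared with the slot (crop columns 245 to 315), the head tip at crop (286,325) sits about 1 mm to the right. I'll correct 0.8 mm while lowering.

```bash
python3 -m jog '[[[0,-0.8,2,0],[0,-0.8,7,0],[0,-0.8,12,0],[0,-0.8,16,0],[0,-0.8,18,0]]]'; python3 - <<'E'
from h import *
im,d,P=grab('wrist','w5')
a=im[140:280,210:350];cv2.imwrite("pics/w5z.png",cv2.resize(a,None,fx=4,fy=4,interpolation=cv2.INTER_CUBIC))
to(436,209,242.4,-14.1)
E
```

```text
clock: 7.8
position: [436.6, 210.2, 251.8]
ee_rot: [0.992, -0.123, -0.0, 0.0]
contact_force: [1.4, -0.4, -1.9]
gripper_width: 9.0
clock 7.85 pos [436.5 210.2 251.7] yaw -14.18 | shift [-0.2  1.3  9.3] spin -0.08
F [-0.5  0.3 -2.3] w 9.0 tilt [-1.1e-03  4.0e-04 -1.0e+00]
```

View pics/w5z.png

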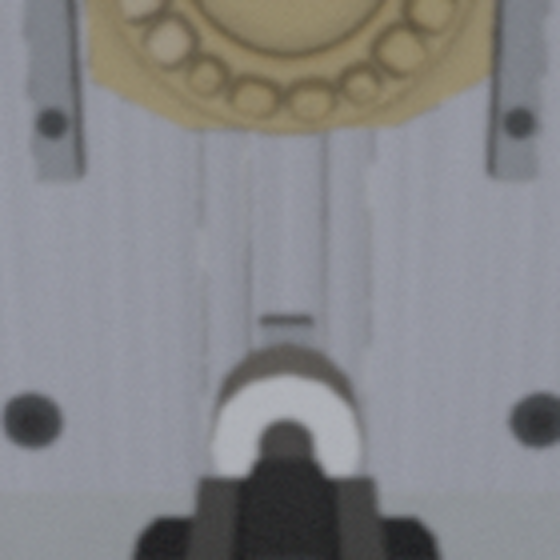

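The head (crop column 286) is centred in the slot (247 to 324) and has entered with no contact force. I'll lower it the rest of the way.

```bash
python3 -m jog '[[[0,0,3,0],[0,0,5,0],[0,0,7,0],[0,0,8,0],[0,0,8,0]]]'; python3 -c "
from h import *
to(436,209,242.4,-14.1)"
```

```text
clock: 8.48
position: [436.5, 210.2, 243.7]
ee_rot: [0.992, -0.123, -0.001, 0.0]
contact_force: [0.9, 0.0, -0.9]
gripper_width: 8.8
clock 8.47 pos [436.5 210.2 243.7] yaw -14.17 | shift [-0.2  1.3  1.3] spin -0.07
F [ 0.9  0.  -0.9] w 8.8 tilt [-1.1e-03  5.0e-04 -1.0e+00]
```

```bash
python3 -m jog '[[[0,0,0.5,0],[0,0,0.8,0],[0,0,1.0,0],[0,0,1.2,0],[0,0,1.2,0]]]'; python3 - <<'E'
from h import *
im,d,P=grab('wrist','w6')
cv2.imwrite("pics/w6.png",im)
to(436,209,242.4,-14.1)
im,d,P=grab('scene','s6')
a=im[195:300,180:320];cv2.imwrite("pics/s6z.png",cv2.resize(a,None,fx=5,fy=5,interpolation=cv2.INTER_CUBIC))
E
```

```text
clock: 9.1
position: [436.5, 210.2, 242.5]
ee_rot: [0.992, -0.123, -0.001, 0.0]
contact_force: [-0.4, -0.4, -1.0]
gripper_width: 8.7
clock 9.15 pos [436.5 210.1 242.5] yaw -14.18 | shift [-0.2  1.2  0.1] spin -0.08
F [-0.3  0.2 -0.9] w 9.0 tilt [-1.1e-03  5.0e-04 -1.0e+00]
```

View pics/s6z.png

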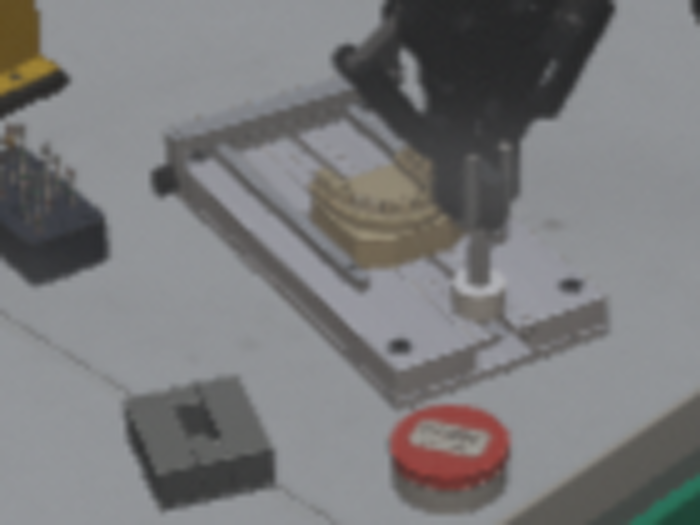

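View pics/w6.png

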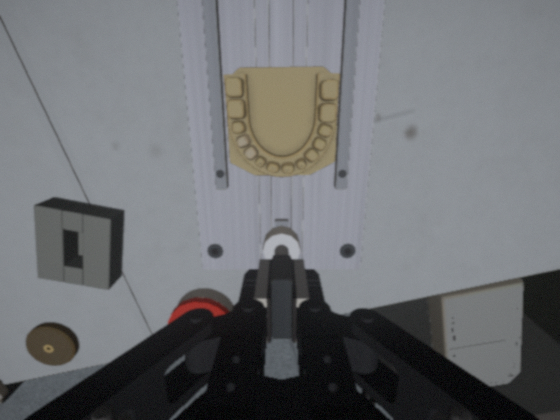

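The collar sits on the plate at the slot mouth with no visible gap, at scene crop (478,300). The model's front lies about 32 mm ahead of it. I'll settle it down slightly and then start sliding.

```bash
python3 -m jog '[[[0,0,0.3,0],[0,0,0.5,0],[0,0,0.5,0],[0,0,0.5,0],[0,0,0.5,0]]]'; python3 -m jog '[[[4,0,0,0],[10,0,0,0],[16,0,0,0],[22,0,0,0],[24,0,0,0]]]'; cat >> h.py <<'E'
def fr():
    s,p,R=tool();mid=np.array([428.2,211.5]);a=np.radians(-14.1);ex=np.array([np.cos(a),np.sin(a)]);ey=np.array([-ex[1],ex[0]])
    F=s["contact_force"];print("t %.2f fx %.1f fy %.1f z %.1f yaw %.2f"%(s["clock"],(p[:2]-mid)@ex,(p[:2]-mid)@ey,p[2],np.degrees(np.arctan2(R[1,0],R[0,0]))),"Ffx %.1f Ffy %.1f Fz %.1f"%(F[:2]@ex,F[:2]@ey,F[2]),"T",np.round(s["wrist_torque"],2))
E
python3 -c "
from h import *
fr()"
```

```text
clock: 9.82
position: [436.6, 210.2, 242.3]
ee_rot: [0.992, -0.123, -0.0, 0.0]
contact_force: [-0.8, -1.0, 5.3]
gripper_width: 8.6
clock: 10.45
position: [460.4, 204.3, 242.4]
ee_rot: [0.992, -0.123, -0.0, -0.0]
contact_force: [-1.6, 0.0, 3.2]
gripper_width: 8.9
t 10.45 fx 33.0 fy 0.9 z 242.4 yaw -14.19 Ffx -1.6 Ffy -0.4 Fz 3.2 T [ 0.18  0.41 -0.03]
```

```bash
python3 -m jog '[[[2,0,-0.15,0],[4,0,-0.15,0],[6,0,-0.15,0],[8,0,-0.15,0],[10,0,-0.15,0]]]'; python3 -c "
from h import *
fr()";python3 -m jog '[[[1.5,0,0,0],[3.5,0,0,0],[5.5,0,0,0],[7.5,0,0,0],[9.5,0,0,0]]]'; python3 -c "
from h import *
fr()"
```

```text
clock: 11.08
position: [470.2, 201.8, 242.4]
ee_rot: [0.992, -0.123, -0.0, 0.0]
contact_force: [-0.5, 0.4, 1.2]
gripper_width: 9.1
t 11.07 fx 43.1 fy 0.8 z 242.4 yaw -14.19 Ffx -0.6 Ffy 0.2 Fz 1.2 T [0.07 0.18 0.05]
clock: 11.7
position: [479.4, 199.4, 242.3]
ee_rot: [0.992, -0.123, -0.0, 0.0]
contact_force: [-1.6, 0.6, 2.2]
gripper_width: 8.7
t 11.70 fx 52.7 fy 0.7 z 242.3 yaw -14.19 Ffx -1.7 Ffy 0.2 Fz 2.2 T [ 0.08  0.7  -0.01]
```

```bash
python3 -m jog '[[[2,0,0,0],[4.5,0,0,0],[7,0,0,0],[9.5,0,0,0],[12,0,0,0]]]' >/dev/null; python3 -c "
from h import *
fr()";python3 -m jog '[[[2.5,0,0,0],[5,0,0,0],[7.5,0,0,0],[10,0,0,0],[12,0,0,0]]]'>/dev/null; python3 - <<'E'
from h import *
fr()
grab("wrist","w7")
E
```

```text
t 12.32 fx 64.8 fy 0.7 z 242.4 yaw -14.19 Ffx -2.2 Ffy 0.5 Fz 3.2 T [ 0.19  0.72 -0.01]
t 12.95 fx 77.0 fy 0.7 z 242.4 yaw -14.19 Ffx -1.8 Ffy -0.3 Fz 3.2 T [ 0.21  0.77 -0.04]
```

View pics/w7.png

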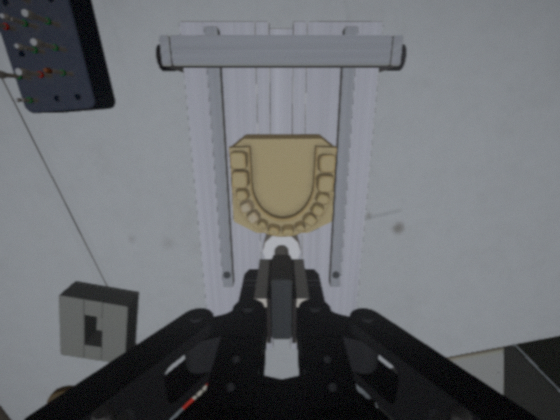

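The model is being pushed straight. Its heel is at row 135, and the top edge of the fence face is at row 68.

```bash
python3 - <<'E'
from h import *
im,d,P=load("w7");g=cv2.cvtColor(im,6);mid=np.array([428.2,211.5]);a=np.radians(-14.1);ex=np.array([np.cos(a),np.sin(a)])
print(g[55:80,282]);print(g[125:145,282])
for uv,z in(((282,66),41),((282,70),22),((282,135),38),((240,66),41),((325,66),41)): print(uv,(ray(P,uv,z)[:2]-mid)@ex)
E
```

```text
[123 122 122 123 124 122 121 123 120 115 101  80  99 131 147 147 147 147
 147 148 148 148 150 150 148]
[151 152 151 151 151 152 151 149 136 111  87  81  86 100 122 130 134 134
 135 134]
(282, 66) 180.3815052874845
(282, 70) 180.43515354619018
(282, 135) 146.40837250979558
(240, 66) 180.3998430944732
(325, 66) 180.36273155449146
```

```bash
python3 -m jog '[[[2.5,0,0,0],[5,0,0,0],[7.5,0,0,0],[10,0,0,0],[12,0,0,0]]]' >/dev/null; python3 -c "
from h import *
fr()";python3 -m jog '[[[2.5,0,0,0],[5,0,0,0],[7.5,0,0,0],[10,0,0,0],[12,0,0,0]]]'>/dev/null; python3 - <<'E'
from h import *
fr()
im,d,P=grab("wrist","w8");g=cv2.cvtColor(im,6)
print(g[60:170,282])
cv2.imwrite("pics/w8z.png",cv2.resize(im[70:270,170:400],None,fx=3,fy=3,interpolation=cv2.INTER_CUBIC))
E
```

```text
t 13.62 fx 89.4 fy 0.7 z 242.4 yaw -14.19 Ffx -1.3 Ffy 0.2 Fz 2.7 T [ 0.18  0.75 -0.06]
t 14.25 fx 101.5 fy 0.7 z 242.4 yaw -14.20 Ffx -2.3 Ffy 0.1 Fz 2.3 T [ 0.17  0.71 -0.  ]
[140 142 142 142 145 142 142 143 143 142 142 141 140 138 139 148 151 148
 152 152 150 151 150 152 151 152 149 145 133 128 127 129 128 130 130 128
 127 128 126 127 128 124 128 130 130 128 127 128 130 126 130 128 126 125
 125 121 126 143 154 150 152 152 153 150 152 151 154 152 155 152 153 151
 150 138 109  89  81  86  99 123 133 136 135 136 137 137 136 135 137 135
 137 135 135 136 138 135 137 136 137 136 138 136 139 136 135 135 137 136
 135 136]
```

View pics/w8z.png

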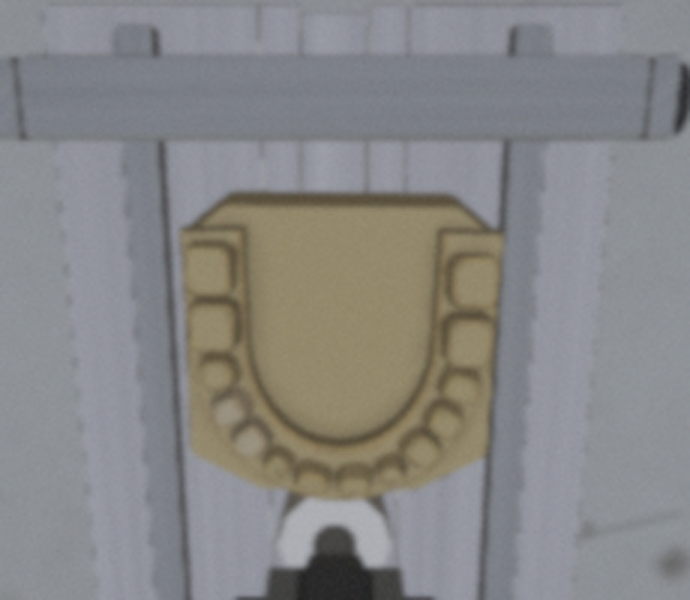

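```bash
python3 - <<'E'
from h import *
im,d,P=load("w8");mid=np.array([428.2,211.5]);a=np.radians(-14.1);ex=np.array([np.cos(a),np.sin(a)])
for uv,z in(((282,116.5),41),((282,116.5),22),((282,133.7),38),((282,133.7),22),((282,139),38),((282,116.5),38)): print(uv,z,(ray(P,uv,z)[:2]-mid)@ex)
E
```

```text
(282, 116.5) 41 180.75818322288035
(282, 116.5) 22 180.1459104151308
(282, 133.7) 38 171.68582879336773
(282, 133.7) 22 170.339746673324
(282, 139) 38 168.855895181833
(282, 116.5) 38 180.66150856902516
```

```bash
python3 -m jog '[[[1,0,0,0],[2,0,0,0],[3,0,0,0],[4,0,0,0],[5,0,0,0]]]' >/dev/null; python3 -c "
from h import *
fr()";python3 -m jog '[[[0.4,0,0,0],[0.8,0,0,0],[1.2,0,0,0],[1.5,0,0,0],[1.5,0,0,0]]]'>/dev/null; python3 -c "
from h import *
fr()"
```

```text
t 14.93 fx 106.8 fy 0.7 z 242.4 yaw -14.19 Ffx -3.2 Ffy -0.7 Fz 3.7 T [ 0.26  0.71 -0.01]
t 15.55 fx 108.3 fy 0.7 z 242.4 yaw -14.20 Ffx -1.9 Ffy -0.5 Fz 3.1 T [ 0.14  0.72 -0.02]
```

```bash
for i in 1; do python3 -m jog '[[[0.2,0,0,0],[0.4,0,0,0],[0.6,0,0,0],[0.8,0,0,0],[0.8,0,0,0]]]' >/dev/null; python3 -c "
from h import *
fr()"; done
```

```text
t 16.18 fx 109.1 fy 0.7 z 242.4 yaw -14.19 Ffx -2.2 Ffy 0.8 Fz 2.8 T [ 0.16  0.68 -0.02]
```

```bash
python3 -m jog '[[[0.2,0,0,0],[0.4,0,0,0],[0.6,0,0,0],[0.7,0,0,0],[0.7,0,0,0]]]' >/dev/null; python3 -c "
from h import *
fr()"
```

```text
t 16.80 fx 109.8 fy 0.7 z 242.4 yaw -14.19 Ffx -2.6 Ffy -0.1 Fz 2.9 T [0.21 0.77 0.01]
```

```bash
python3 -c "
from h import *
im,d,P=grab('wrist','w9');g=cv2.cvtColor(im,6)
print(g[110:160,282])
cv2.imwrite('pics/w9z.png',cv2.resize(im[70:270,170:400],None,fx=3,fy=3,interpolation=cv2.INTER_CUBIC))"
```

```text
[130 129 130 128 126 127 126 125 128 129 130 128 128 128 128 125 128 127
 128 129 125 127 130 124 106  86  82  85 101 120 134 137 136 136 137 136
 137 135 136 137 136 137 136 137 136 134 135 136 136 136]
```

View pics/w9z.png

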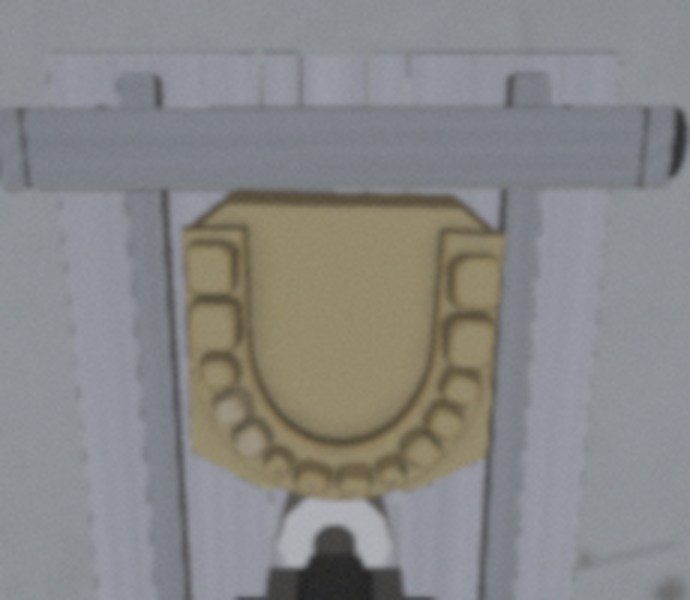

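The heel is at about row 134 and the fence edge at about row 133, so roughly 1 mm is left. I'll continue in fine steps.

```bash
python3 -m jog '[[[0.1,0,0,0],[0.2,0,0,0],[0.3,0,0,0],[0.5,0,0,0],[0.5,0,0,0]]]' >/dev/null; python3 -c "
from h import *
fr()"
```

```text
t 17.48 fx 110.4 fy 0.7 z 242.4 yaw -14.19 Ffx -1.5 Ffy -0.8 Fz 3.9 T [0.1  0.66 0.04]
```

```bash
python3 -m jog '[[[0.1,0,0,0],[0.2,0,0,0],[0.3,0,0,0],[0.4,0,0,0],[0.4,0,0,0]]]' >/dev/null; python3 -c "
from h import *
fr()"
```

```text
t 18.10 fx 110.8 fy 0.7 z 242.4 yaw -14.19 Ffx -2.1 Ffy -0.3 Fz 3.1 T [0.19 0.73 0.02]
```

```bash
python3 -m jog '[[[0.1,0,0,0],[0.2,0,0,0],[0.3,0,0,0],[0.4,0,0,0],[0.4,0,0,0]]]' >/dev/null; python3 -c "
from h import *
fr()"
```

```text
t 18.73 fx 111.2 fy 0.7 z 242.4 yaw -14.19 Ffx -1.6 Ffy 0.6 Fz 3.5 T [0.16 0.67 0.03]
```

```bash
python3 -m jog '[[[0.1,0,0,0],[0.2,0,0,0],[0.3,0,0,0],[0.4,0,0,0],[0.4,0,0,0]]]' >/dev/null; python3 -c "
from h import *
fr()"
```

```text
t 19.35 fx 111.6 fy 0.7 z 242.4 yaw -14.19 Ffx -2.0 Ffy 0.3 Fz 2.9 T [0.14 0.72 0.03]
```

```bash
python3 -m jog '[[[0.1,0,0,0],[0.2,0,0,0],[0.3,0,0,0],[0.4,0,0,0],[0.4,0,0,0]]]' >/dev/null; python3 -c "
from h import *
fr()"
```

```text
t 19.98 fx 112.0 fy 0.7 z 242.4 yaw -14.19 Ffx -2.5 Ffy 0.3 Fz 3.5 T [0.18 0.65 0.01]
```

```bash
python3 -m jog '[[[0.1,0,0,0],[0.2,0,0,0],[0.3,0,0,0],[0.4,0,0,0],[0.4,0,0,0]]]' >/dev/null; python3 -c "
from h import *
fr()"
```

```text
t 20.60 fx 112.4 fy 0.7 z 242.4 yaw -14.19 Ffx -2.3 Ffy 0.3 Fz 3.3 T [ 0.24  0.77 -0.04]
```

```bash
python3 -c "
from h import *
im,d,P=grab('wrist','w10');g=cv2.cvtColor(im,6)
print(g[110:160,282])
cv2.imwrite('pics/w10z.png',cv2.resize(im[100:170,210:360],None,fx=5,fy=5,interpolation=cv2.INTER_CUBIC))"; python3 -m jog '[[[0.1,0,0,0],[0.2,0,0,0],[0.3,0,0,0],[0.4,0,0,0],[0.4,0,0,0]]]' >/dev/null; python3 -c "
from h import *
fr()"
```

```text
[132 123 126 128 128 127 130 130 129 127 125 127 127 125 125 132 128 128
 127 128 126 126 126 125 127 127 122 113 112 120 134 134 135 135 138 138
 138 136 134 135 138 137 136 137 138 134 137 135 137 136]
t 21.27 fx 112.7 fy 0.7 z 242.4 yaw -14.20 Ffx -4.6 Ffy 0.2 Fz 4.1 T [0.41 1.14 0.03]
```

View pics/w10z.png

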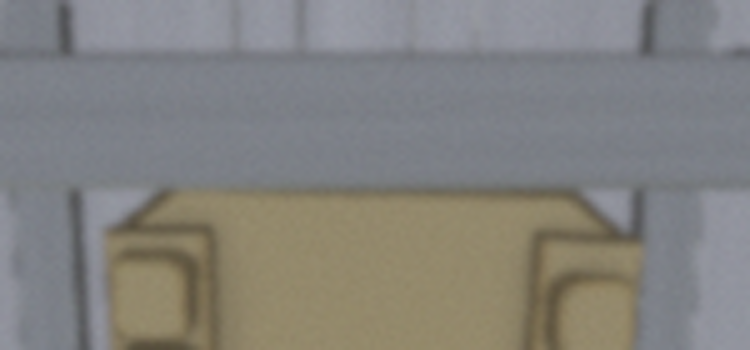

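The heel now meets the fence, and the force and moment are rising. I'll press up to about 10 N.

```bash
python3 -m jog '[[[0.05,0,0,0],[0.1,0,0,0],[0.15,0,0,0],[0.2,0,0,0],[0.2,0,0,0]]]' >/dev/null; python3 -c "
from h import *
fr()"
```

```text
t 21.90 fx 112.9 fy 0.7 z 242.4 yaw -14.20 Ffx -4.6 Ffy 0.7 Fz 4.6 T [ 0.47  1.33 -0.01]
```

```bash
python3 -m jog '[[[0.1,0,0,0],[0.15,0,0,0],[0.2,0,0,0],[0.3,0,0,0],[0.3,0,0,0]]]' >/dev/null; python3 -c "
from h import *
fr()"
```

```text
t 22.52 fx 113.0 fy 0.7 z 242.4 yaw -14.20 Ffx -5.0 Ffy 0.3 Fz 5.9 T [0.61 1.58 0.02]
```

```bash
python3 -m jog '[[[0.1,0,0,0],[0.2,0,0,0],[0.3,0,0,0],[0.4,0,0,0],[0.4,0,0,0]]]' >/dev/null; python3 -c "
from h import *
fr()"
```

```text
t 23.15 fx 113.2 fy 0.6 z 242.4 yaw -14.21 Ffx -5.9 Ffy 1.4 Fz 5.7 T [0.69 1.73 0.02]
```

```bash
python3 -m jog '[[[0.1,0,0,0],[0.2,0,0,0],[0.3,0,0,0],[0.4,0,0,0],[0.4,0,0,0]]]' >/dev/null; python3 -c "
from h import *
fr()"
```

```text
t 23.77 fx 113.4 fy 0.7 z 242.4 yaw -14.21 Ffx -5.3 Ffy 1.4 Fz 5.7 T [ 0.72  1.78 -0.  ]
```

```bash
python3 -m jog '[[[0.2,0,0,0],[0.3,0,0,0],[0.4,0,0,0],[0.5,0,0,0],[0.5,0,0,0]]]' >/dev/null; python3 -c "
from h import *
fr()"
```

```text
t 24.40 fx 113.6 fy 0.7 z 242.4 yaw -14.22 Ffx -5.6 Ffy 1.6 Fz 5.3 T [0.81 1.92 0.02]
```

```bash
python3 -m jog '[[[0.2,0,0,0],[0.3,0,0,0],[0.4,0,0,0],[0.5,0,0,0],[0.5,0,0,0]]]' >/dev/null; python3 -c "
from h import *
fr()"
```

```text
t 25.02 fx 113.8 fy 0.7 z 242.4 yaw -14.23 Ffx -6.4 Ffy 1.1 Fz 5.7 T [ 0.89  1.95 -0.01]
```

```bash
python3 -m jog '[[[0.2,0,0,0],[0.4,0,0,0],[0.6,0,0,0],[0.7,0,0,0],[0.7,0,0,0]]]' >/dev/null; python3 -c "
from h import *
fr()"
```

```text
t 25.65 fx 114.1 fy 0.7 z 242.4 yaw -14.23 Ffx -6.7 Ffy 1.2 Fz 6.5 T [ 0.95  2.09 -0.01]
```

```bash
python3 -m jog '[[[0.2,0,0,0],[0.4,0,0,0],[0.6,0,0,0],[0.7,0,0,0],[0.7,0,0,0]]]' >/dev/null; python3 -c "
from h import *
fr()
im,d,P=grab('wrist','w11')
cv2.imwrite('pics/w11z.png',cv2.resize(im[100:300,190:370],None,fx=3,fy=3,interpolation=cv2.INTER_CUBIC))"
```

```text
t 26.27 fx 114.4 fy 0.8 z 242.4 yaw -14.24 Ffx -6.4 Ffy 1.5 Fz 6.7 T [ 0.95  2.08 -0.05]
```

View pics/w11z.png

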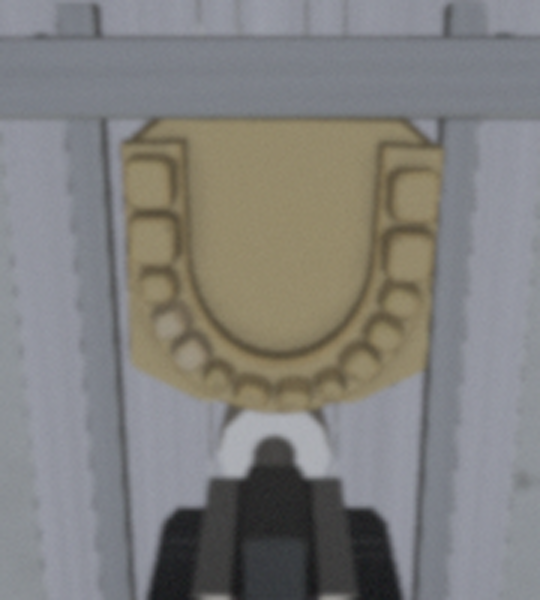

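The model stays square against the fence with the collar on its front. The force is at 6.5 N while the stud takes up its tilt play, so I'll press a bit more.

```bash
python3 -m jog '[[[0.3,0,0,0],[0.5,0,0,0],[0.7,0,0,0],[0.9,0,0,0],[0.9,0,0,0]]]' >/dev/null; python3 -c "
from h import *
fr()"
```

```text
t 26.95 fx 114.7 fy 0.8 z 242.4 yaw -14.26 Ffx -7.0 Ffy 1.0 Fz 6.9 T [ 1.03  2.27 -0.02]
```

```bash
python3 -m jog '[[[0.3,0,0,0],[0.5,0,0,0],[0.7,0,0,0],[0.9,0,0,0],[0.9,0,0,0]]]' >/dev/null; python3 -c "
from h import *
fr()"
```

```text
t 27.57 fx 115.1 fy 0.8 z 242.4 yaw -14.27 Ffx -7.1 Ffy 1.5 Fz 6.2 T [ 1.08  2.3  -0.01]
```

```bash
python3 -m jog '[[[0.2,0,0,0],[0.4,0,0,0],[0.6,0,0,0],[0.8,0,0,0],[0.8,0,0,0]]]' >/dev/null; python3 -c "
from h import *
fr()"
```

```text
t 28.20 fx 115.3 fy 0.9 z 242.4 yaw -14.28 Ffx -8.0 Ffy 0.6 Fz 6.8 T [1.09 2.25 0.03]
```

```bash
python3 -m jog '[[[0.2,0,0,0],[0.4,0,0,0],[0.6,0,0,0],[0.8,0,0,0],[0.8,0,0,0]]]' >/dev/null; python3 -c "
from h import *
fr()"
```

```text
t 28.82 fx 115.6 fy 0.9 z 242.3 yaw -14.29 Ffx -7.3 Ffy 1.2 Fz 6.8 T [ 1.05  2.28 -0.03]
```

```bash
python3 -m jog '[[[0.3,0,0,0],[0.6,0,0,0],[0.9,0,0,0],[1.1,0,0,0],[1.1,0,0,0]]]' >/dev/null; python3 -c "
from h import *
fr()"
```

```text
t 29.45 fx 116.1 fy 0.9 z 242.4 yaw -14.31 Ffx -7.6 Ffy 1.7 Fz 6.9 T [1.13 2.4  0.02]
```

```bash
python3 -m jog '[[[0.3,0,0,0],[0.6,0,0,0],[0.9,0,0,0],[1.1,0,0,0],[1.1,0,0,0]]]' >/dev/null; python3 -c "
from h import *
fr()
for i in range(3):
  s=arm.read_state();print(s['contact_force'])
im,d,P=grab('scene','s12')
cv2.imwrite('pics/s12z.png',cv2.resize(im[190:300,180:330],None,fx=5,fy=5,interpolation=cv2.INTER_CUBIC))"
```

```text
t 30.07 fx 116.5 fy 1.0 z 242.4 yaw -14.32 Ffx -8.7 Ffy 2.3 Fz 7.9 T [ 1.21  2.44 -0.01]
[-7.92219207  4.36385813  7.88731462]
[-7.92219207  4.36385813  7.88731462]
[-7.92219207  4.36385813  7.88731462]
```

View pics/s12z.png

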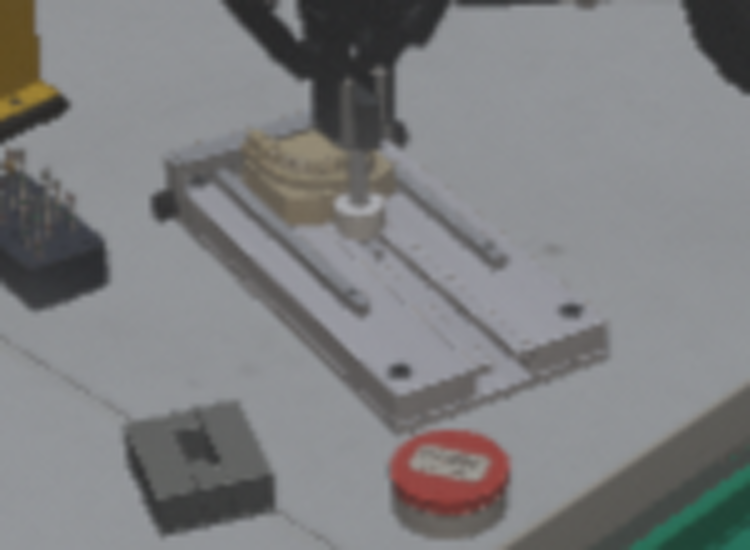

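```bash
python3 -m jog '[[[0.4,0,0,0],[0.8,0,0,0],[1.1,0,0,0],[1.3,0,0,0],[1.3,0,0,0]]]' >/dev/null; python3 -c "
from h import *
fr()"
```

```text
t 30.75 fx 116.9 fy 1.1 z 242.4 yaw -14.34 Ffx -8.3 Ffy 1.8 Fz 7.0 T [1.27 2.6  0.  ]
```

```bash
python3 -m jog '[[[0.4,0,0,0],[0.7,0,0,0],[1.0,0,0,0],[1.2,0,0,0],[1.2,0,0,0]]]' >/dev/null; python3 -c "
from h import *
fr()"
```

```text
t 31.38 fx 117.4 fy 1.1 z 242.3 yaw -14.36 Ffx -8.9 Ffy 2.4 Fz 6.4 T [ 1.3   2.61 -0.01]
```

```bash
python3 -m jog '[[[0.5,0,0,0],[0.9,0,0,0],[1.3,0,0,0],[1.6,0,0,0],[1.6,0,0,0]]]' >/dev/null; python3 -c "
from h import *
fr()"
```

```text
t 32.00 fx 118.0 fy 1.2 z 242.3 yaw -14.37 Ffx -9.4 Ffy 1.5 Fz 7.5 T [1.4  2.9  0.02]
```

```bash
python3 -m jog '[[[0.4,0,0,0],[0.7,0,0,0],[1.0,0,0,0],[1.2,0,0,0],[1.2,0,0,0]]]' >/dev/null; python3 -c "
from h import *
fr()
im,d,P=grab('wrist','w12')
cv2.imwrite('pics/w12z.png',cv2.resize(im[100:320,190:370],None,fx=2.7,fy=2.7,interpolation=cv2.INTER_CUBIC))"
```

```text
t 32.62 fx 118.4 fy 1.3 z 242.3 yaw -14.39 Ffx -8.3 Ffy 1.3 Fz 6.1 T [ 1.26  2.61 -0.01]
```

View pics/w12z.png

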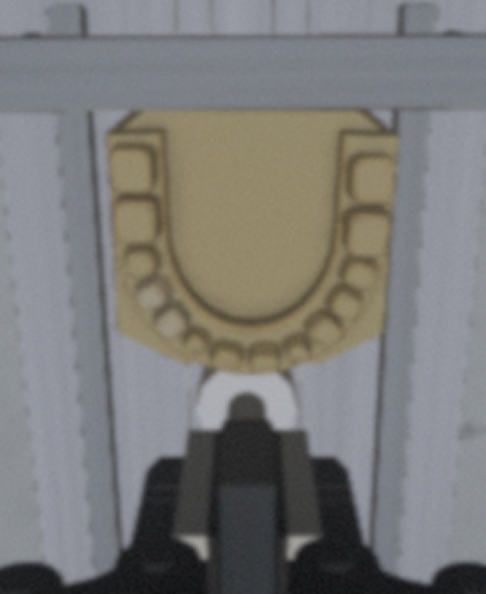

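```bash
python3 -c "
from h import *
s,p,R=tool();print(R, p+R@[0,0,155],p)
a=np.radians(-14.1);print('tool tilt along slot deg',np.degrees(R[:2,2]@[np.cos(a),np.sin(a)]),'across',np.degrees(R[:2,2]@[-np.sin(a),np.cos(a)]))"
```

```text
[[ 9.68370914e-01 -2.48377688e-01 -2.37969866e-02]
 [-2.48440251e-01 -9.68647164e-01  3.37436029e-04]
 [-2.31346951e-02  5.58536608e-03 -9.99716755e-01]] [539.63594318 183.92686282  87.37327533] [543.3244761  183.87456024 242.3293723 ]
tool tilt along slot deg -1.3270983549228912 across -0.31340982753906976
```

The hand has leaned 1.3° forward with the push, which is within the stud's play. The stud is still aligned with the tool axis, so turning about that axis is right. I'll do one more press, then check the clearance for the turn.

```bash
python3 -m jog '[[[0.5,0,0,0],[1.0,0,0,0],[1.4,0,0,0],[1.7,0,0,0],[1.7,0,0,0]]]' >/dev/null; python3 -c "
from h import *
fr()
print(arm.read_state()['joints'])
im,d,P=load('top0');v,u=np.mgrid[:420,:560];m=d>0
c=np.linalg.inv(P['mtx'])@np.vstack([u[m],v[m],np.ones(m.sum())])*d[m]
X=(P['R'].T@(c-P['t'][:,None])).T
k=(X[:,2]>100)&(X[:,0]>350)&(X[:,0]<590)&(X[:,1]>-200)&(X[:,1]<300);print(X[k].min(0),X[k].max(0))"
```

```text
t 33.30 fx 119.1 fy 1.3 z 242.3 yaw -14.41 Ffx -8.8 Ffy 1.1 Fz 7.2 T [ 1.46  2.83 -0.09]
[ 0.60423879  0.47006553 -0.3052647  -0.0210916  -0.81714562  0.72969747]
[ 350.22373376 -199.88719176  100.24359413] [559.0634266   58.29708875 271.07997334]
```

```bash
python3 -m jog '[[[0.6,0,0,0],[1.1,0,0,0],[1.6,0,0,0],[2.0,0,0,0],[2.0,0,0,0]]]' >/dev/null; python3 -c "
from h import *
fr()"
```

```text
t 33.92 fx 119.9 fy 1.3 z 242.3 yaw -14.44 Ffx -10.4 Ffy 1.2 Fz 8.4 T [ 1.57  3.14 -0.04]
```

```bash
python3 -m jog '[[[0.5,0,0,0],[1.0,0,0,0],[1.4,0,0,0],[1.8,0,0,0],[1.8,0,0,0]]]' >/dev/null; python3 -c "
from h import *
fr()"
```

```text
t 34.55 fx 120.5 fy 1.4 z 242.3 yaw -14.46 Ffx -9.9 Ffy 1.0 Fz 7.9 T [ 1.55  3.06 -0.05]
```

About 10 N is held along the slot. Now the quarter turn, camera side towards +y, keeping the push on.

```bash
python3 -m jog '[[[0.9,0,0,-5],[0.9,0,0,-14],[0.9,0,0,-23],[0.9,0,0,-32],[0.9,0,0,-40]]]' >/dev/null; python3 -c "
from h import *
fr()
s,p,R=tool();print(R[:2,2]*57.3,s['gripper_width'])"
```

```text
t 35.17 fx 120.5 fy 1.5 z 242.3 yaw 25.78 Ffx -8.7 Ffy 3.9 Fz 7.6 T [ 1.73  2.86 -0.09]
[-2.01805017  0.05221649] 9.40614869021951
```

```bash
python3 -m jog '[[[0.9,0.35,0,-6],[0.9,0.35,0,-15],[0.9,0.35,0,-25],[0.9,0.35,0,-35],[0.9,0.35,0,-45]]]' >/dev/null; python3 -c "
from h import *
fr()
s,p,R=tool();print(R[:2,2]*57.3,s['gripper_width'])"
```

```text
t 35.80 fx 120.0 fy 2.4 z 242.4 yaw 71.05 Ffx -11.9 Ffy 4.3 Fz 10.0 T [ 2.41  3.75 -0.19]
[-2.19880913  0.1358168 ] 8.560786375441099
```

```bash
python3 -m jog '[[[0,0.5,-0.1,-2],[0,0.5,-0.1,-4.5],[0,0.5,-0.1,-5],[0,0.5,-0.1,-5],[0,0.5,-0.1,-5]]]' >/dev/null; python3 -c "
from h import *
fr()
s,p,R=tool();print(R[:2,2]*57.3,s['gripper_width'])
im,d,P=grab('wrist','w13');im,d,P=grab('scene','s13')
cv2.imwrite('pics/s13z.png',cv2.resize(im[190:300,180:330],None,fx=5,fy=5,interpolation=cv2.INTER_CUBIC))"
```

```text
t 36.42 fx 119.7 fy 2.5 z 242.4 yaw 76.01 Ffx -8.4 Ffy 2.6 Fz 5.7 T [ 1.43  2.44 -0.08]
[-2.30552589  0.16622057] 8.881261954415539
```

View pics/w13.png

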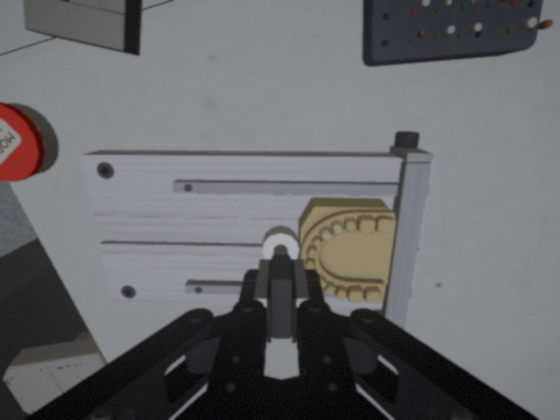

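View pics/s13z.png

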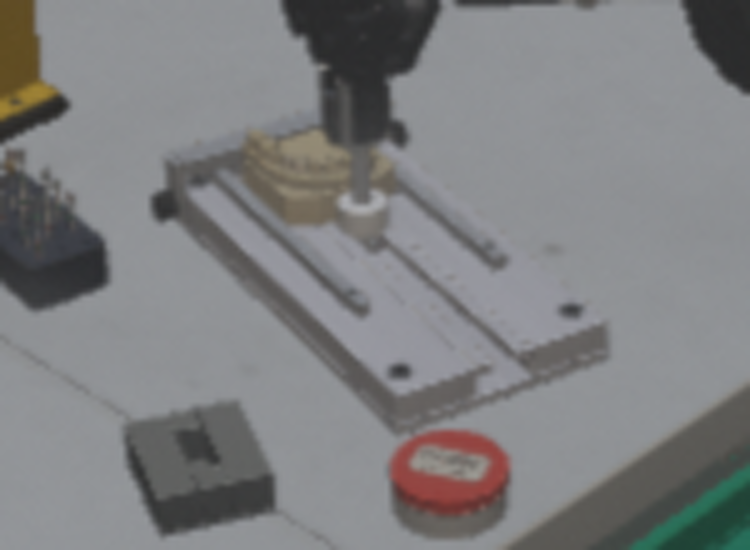

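The turn is done: yaw is 76.0° against the 75.9° target, the collar is against the model and the model is at the fence. I'll ease the push and open the jaws a little first.

```bash
python3 -m jog '[[[0,0.4,0,0],[0,0.3,0,0],[0,0.2,0,0],[0,0.2,0,0],[0,0.2,0,0]]]' >/dev/null; python3 -c "
from h import *
fr()"; python3 -m jog '[[[0,0,0,0],[0,0,0,0],[0,0,0,0],[0,0,0,0],[0,0,0,0]]]' 16; python3 -c "
from h import *
fr()
s,p,R=tool();print(R[:2,2]*57.3)
im,d,P=grab('wrist','w14');cv2.imwrite('pics/w14z.png',cv2.resize(im[180:340,200:340],None,fx=4,fy=4,interpolation=cv2.INTER_CUBIC)[:600])"
```

```text
t 37.15 fx 119.6 fy 2.6 z 242.4 yaw 75.99 Ffx -6.6 Ffy 0.5 Fz 6.2 T [ 0.87  1.74 -0.07]
clock: 37.78
position: [544.9, 184.9, 242.3]
ee_rot: [0.788, 0.615, -0.015, -0.014]
contact_force: [-0.3, 0.4, -0.1]
gripper_width: 15.6
t 37.77 fx 119.7 fy 2.6 z 242.3 yaw 75.99 Ffx -0.3 Ffy 0.3 Fz -0.1 T [-0.02 -0.08  0.03]
[-2.33237906  0.18068618]
```

View pics/w14z.png

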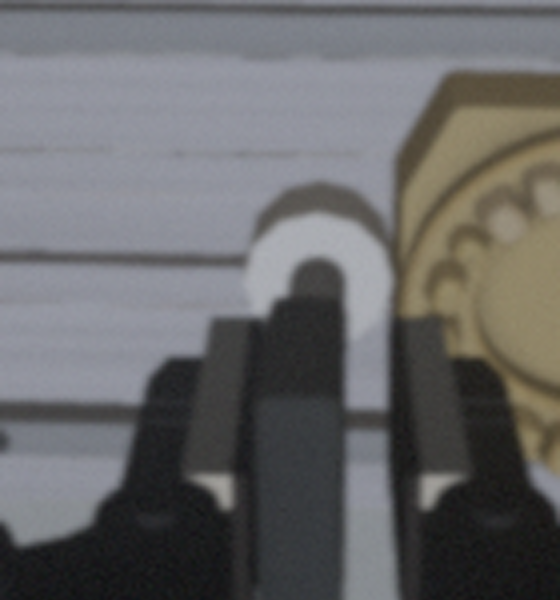

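The jaws are open with no contact force, and the stud stands freely. I'll open wider, lift clear and inspect the collar-to-model contact.

```bash
python3 -m jog '[[[0,0,0,0],[0,0,0,0],[0,0,-2,0],[0,-0.4,-10,0],[0,-1,-25,0]]]' 50; python3 -m jog '[[[0,0,-20,0],[0,0,-45,0],[0,0,-60,0],[-10,0,-70,0],[-20,0,-70,0]]]' 50;python3 -c "
from h import *
fr()
im,d,P=grab('wrist','w15');cv2.imwrite('pics/w15.png',im)
im,d,P=grab('scene','s15');cv2.imwrite('pics/s15z.png',cv2.resize(im[190:300,180:330],None,fx=5,fy=5,interpolation=cv2.INTER_CUBIC))"
```

```text
clock: 38.45
position: [544.9, 185.0, 267.9]
ee_rot: [0.788, 0.615, -0.016, -0.014]
contact_force: [0.5, -0.3, 0.5]
gripper_width: 50.1
clock: 39.08
position: [542.7, 164.7, 338.5]
ee_rot: [0.788, 0.615, -0.015, -0.014]
contact_force: [0.3, -0.6, -0.5]
gripper_width: 50.1
t 39.08 fx 122.5 fy -17.5 z 338.5 yaw 75.99 Ffx 0.5 Ffy -0.5 Fz -0.5 T [ 0.01 -0.07 -0.  ]
```

View pics/w15.png

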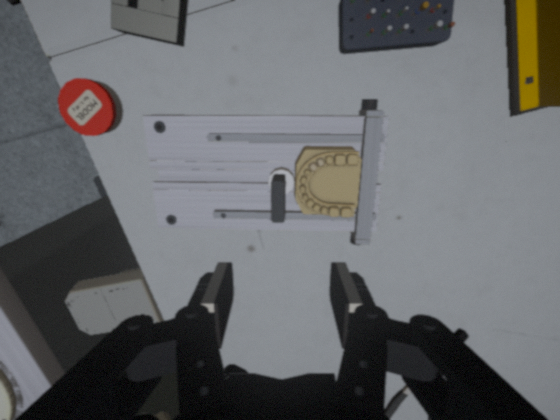

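View pics/s15z.png

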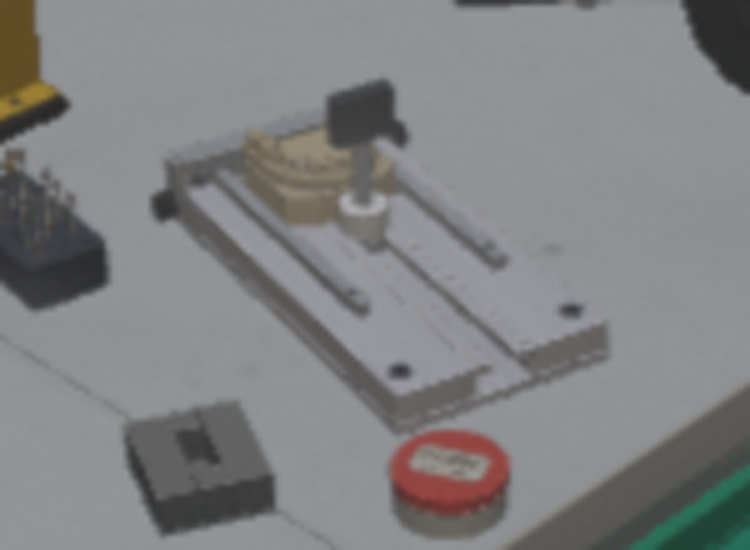

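```bash
python3 - <<'E'
from h import *
im,d,P=load('w15');cv2.imwrite('pics/w15z.png',cv2.resize(im[135:225,235:335],None,fx=6.5,fy=6.5,interpolation=cv2.INTER_CUBIC))
g=cv2.cvtColor(im,6)
for r in(166,170,174,178,182): print(r,list(zip(range(286,304),g[r,286:304].tolist(),im[r,286:304,0].tolist())))
E
```

```text
166 [(286, 144, 153), (287, 145, 154), (288, 147, 156), (289, 146, 155), (290, 150, 159), (291, 148, 158), (292, 147, 156), (293, 141, 148), (294, 124, 129), (295, 106, 100), (296, 107, 88), (297, 125, 99), (298, 131, 104), (299, 128, 102), (300, 121, 94), (301, 111, 87), (302, 110, 86), (303, 113, 87)]
170 [(286, 121, 121), (287, 113, 113), (288, 105, 104), (289, 115, 116), (290, 125, 130), (291, 134, 141), (292, 138, 146), (293, 131, 138), (294, 117, 121), (295, 104, 94), (296, 113, 93), (297, 119, 93), (298, 119, 96), (299, 112, 89), (300, 112, 89), (301, 124, 96), (302, 128, 99), (303, 122, 97)]
174 [(286, 164, 171), (287, 171, 176), (288, 169, 175), (289, 162, 166), (290, 148, 151), (291, 127, 129), (292, 116, 117), (293, 119, 121), (294, 117, 119), (295, 103, 96), (296, 103, 83), (297, 105, 82), (298, 113, 87), (299, 122, 94), (300, 127, 100), (301, 128, 103), (302, 123, 97), (303, 115, 91)]
178 [(286, 156, 160), (287, 170, 176), (288, 171, 176), (289, 173, 177), (290, 172, 177), (291, 168, 173), (292, 157, 161), (293, 134, 135), (294, 102, 98), (295, 90, 76), (296, 99, 77), (297, 114, 88), (298, 123, 96), (299, 123, 98), (300, 111, 86), (301, 101, 77), (302, 111, 86), (303, 118, 91)]
182 [(286, 139, 143), (287, 163, 169), (288, 168, 173), (289, 172, 178), (290, 172, 179), (291, 169, 176), (292, 168, 172), (293, 151, 153), (294, 125, 121), (295, 102, 89), (296, 107, 84), (297, 123, 97), (298, 128, 103), (299, 122, 97), (300, 112, 87), (301, 112, 86), (302, 121, 93), (303, 125, 99)]
```

View pics/w15z.png

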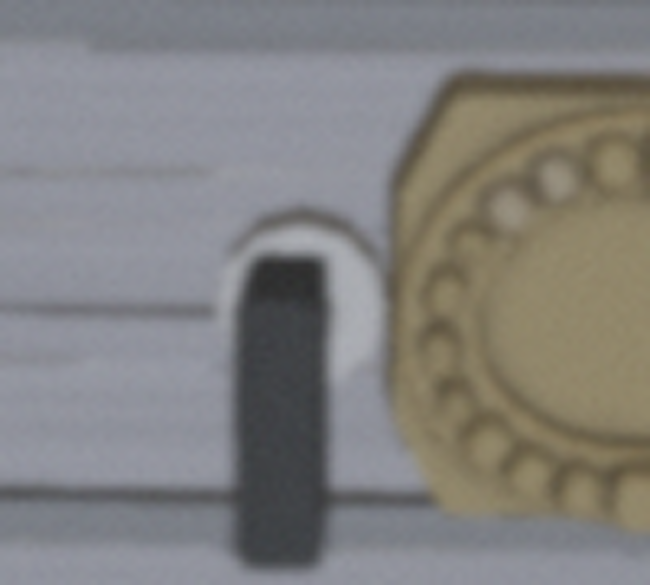

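The wing lies across the slot, and the collar edge (column 293.5) and model front (column 294.5) are within about a pixel. I'll take one closer look, straight down the contact plane.

```bash
python3 -m jog '[[[-10,0,15,0],[-20,0,32,0],[-24,-0.5,50,0],[-24,-0.5,60,0],[-24,-0.5,60,0]]]' 20;python3 - <<'E'
from h import *
fr()
im,d,P=grab('wrist','w16')
mid=np.array([428.2,211.5]);a=np.radians(-14.1);ex=np.array([np.cos(a),np.sin(a)]);ey=np.array([-ex[1],ex[0]])
c=-P["R"].T@P["t"];print("cam",(c[:2]-mid)@ex,(c[:2]-mid)@ey,c[2])
for z in(22,36):
    uv=proj(P,np.r_[mid+ex*120.4,z]);print(z,uv)
u,v=map(int,uv);x0=u-50;y0=v-40;print(x0,y0)
cv2.imwrite('pics/w16z.png',cv2.resize(im[y0:y0+80,x0:x0+100],None,fx=7,fy=7,interpolation=cv2.INTER_CUBIC))
cv2.imwrite('pics/w16.png',im)
E
```

```text
clock: 39.8
position: [533.3, 141.0, 276.6]
ee_rot: [0.788, 0.615, -0.018, -0.014]
contact_force: [-0.2, 0.8, 0.5]
gripper_width: 20.3
t 39.80 fx 119.1 fy -42.8 z 276.6 yaw 75.91 Ffx -0.4 Ffy 0.7 Fz 0.5 T [-0.02 -0.07  0.03]
cam 118.28778074745334 40.23417767082753 244.36248498971233
22 [297.07807872 160.79948074]
36 [297.20754446 164.51810487]
247 124
```

View pics/w16z.png

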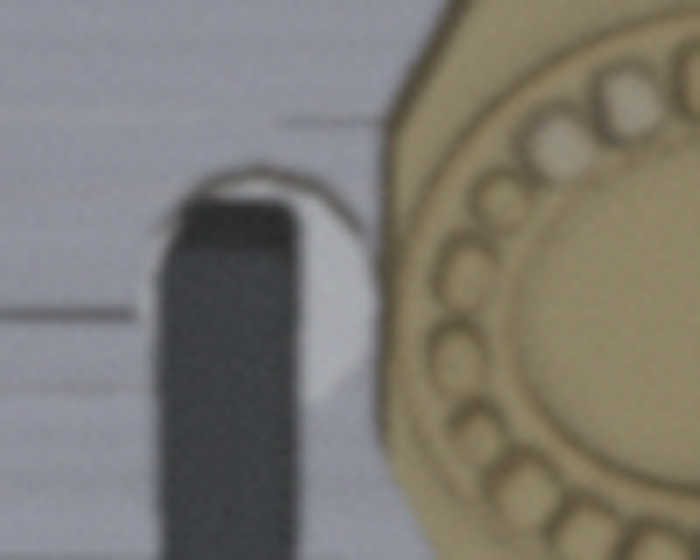

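The collar's edge (crop column 379) meets the model's front (380) with no gap visible. Next I'll check the heel against the fence in the same picture.

```bash
python3 - <<'E'
from h import *
im,d,P=load('w16');mid=np.array([428.2,211.5]);a=np.radians(-14.1);ex=np.array([np.cos(a),np.sin(a)])
u,v=map(int,proj(P,np.r_[mid+ex*180.4,41]));print(u,v)
cv2.imwrite('pics/w16f.png',cv2.resize(im[v-55:v+55,u-60:u+40],None,fx=5,fy=5,interpolation=cv2.INTER_CUBIC))
E
```

```text
388 166
```

View pics/w16f.png

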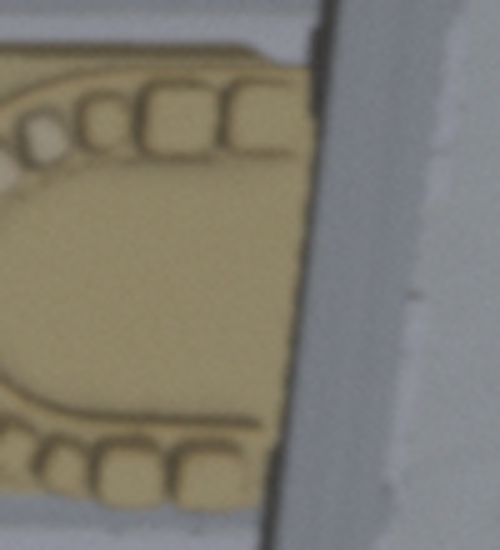

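The heel meets the fence face along its full length. The arm is clear of everything and feels no force, so I'm handing in.

```bash
python3 -c "
from bench import arm
print(arm.job_done(), arm.read_state()['clock'])"
```

```text
the job is handed in; nothing more can be done
the job is handed in; nothing more can be done
```

The plaster model is clamped: the collar is up against its front, its heel is against the cross fence, and the job was handed in at about 40 s of the 58 s allowed. I took the stud from its stand, dropped its head into the slot near the robot's end of the plate and slid it about 100 mm until the model met the fence. I then pressed to about 10 N, turned the stud a quarter turn, eased the push and let go.

**Last checks:**
- **Turn:** the hand finished at 76.0° against a target of 75.9°, and the wing lies across the slot.
- **Contact:** in the last close view no gap showed between the collar and the model's front, or along the model's heel at the fence.
- **Clear of the work:** the gripper was touching nothing at hand-in. I didn't touch any of the bystander objects.

**Not as clean as planned:**
- **Press force:** it read about 10 N when seated, rose to about 12 N for a moment during the turn, and was eased to about 7 N before release. The readings scatter by roughly 1 N and were taken only at the end of each move, so a brief peak in between would not show.
- **Hand tilt:** the hand leaned forward while pressing, up to 2.3° by the end of the turn. I judged this to be within the stud's play. After release the stud looked upright.
- **Head under the slot:** the head's position underneath could not be seen, so I infer that it locked from the wing's direction.

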